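Load a resin cartridge into the bench injector

ROBOT

A 7-joint arm with a two-finger parallel gripper is mounted at the origin on a cart in front of the work surface, level with it; the furniture and walls round the work are solid. World frame = base frame: x ahead of the robot, y to its left, z up, the work surface at z = 0. Lengths are in mm, angles in rad, forces in N, time in s.
With the tool pointing down it reaches from about 350 to 900 mm from the base axis. Payload 7.2 kg.
Tool frame: the origin (TCP) lies midway between the tips of the shut fingers; the grasp point (between the pads) lies 19 mm behind it; z points along the fingers, y is the direction in which the jaws open and shut (so a half turn about z gives the same grasp; the last joint's range is limited). The gripper opens to 85 mm and grips with 20 to 120 N. Pads are 22 mm wide; open, the fingers measure 114 mm over their backs; the gripper's body (76 mm by 85 mm) begins 54 mm behind the grasp point. The pads swing forward as they close: fully open they stand 13 mm farther back than shut.
Start: joints at [-1.407, 0.411, -0.013, 1.596, 0.006, 1.134, -0.082], TCP at [143.591, 608.286, 199.297] pointing down, gripper open.
Joint ranges: [-2.95, 2.95], [-0.29, 1.99], [-1.47, 1.44], [0.14, 2.54], [-1.03, 4.17], [0.13, 1.85], [-2.86, 2.86]. Speed limits (rad/s): [2.39, 2.39, 3.01, 3.01, 3.14, 3.14, 3.14].

INTERFACE

Orientations are given as a unit quaternion [w, x, y, z].
In Python, from station import readout, optics, job_done gives the robot as it stands.
- The arm moves only by the shell command python3 -m crank 'ROWS' [OPENING] [FORCE]. ROWS is JSON, a list of rows, each a list of 6 numbers: the shift along the world's x, y, z as a fraction of full scale, then the turn, a rotation vector about the world's x, y, z as a fraction of full scale. A call has 1 to 20 rows; each row is the pose to reach, as a shift and turn from the pose commanded when the call began, turning the shorter way round; what a row does not reach only later rows make up. Full scale, the value 1, is 0.25 m for a shift and pi rad for a turn. A row lasts 1/10 s, in which the tool goes at most 50 mm and 8.59 degrees, less where a joint would pass 70% of its speed; a pose out of reach is approached as far as the arm can. A call with a number of a shift or a turn outside -1 to 1 is refused whole. A call with a gripper value outside its range is refused whole. OPENING is the gripper command: -1 is shut, 1 is fully open, values between are in proportion, set as the call begins (- or left out, the last holds). The fingers move at their own pace and stop on an object; FORCE is the grip in N (left out, the last holds). Time passes only in rows, so rows that repeat a pose let the fingers close. It gives the time, the measured TCP pose, the force and the opening at its end, in the units of the state.
- readout.observe(): the state, without advancing time (a new reading comes with each control period).
- optics.grab_frame(name): name is "scene" or "side" or "wrist"; returns (picture, depth): 420x560x3 uint8, blue, green, red; 420x560 float32, mm along the optical axis (not along the pixel's ray), 0 where there is no reading.
- optics.get_calibration(name): a dict with "camera_matrix" (3x3 intrinsics, pixels), "k1" (the pictures are not rectified: a ray, as slopes to the right and down, at radius r is drawn at 1 + k1 r^2 times it, then the intrinsics apply), "extrinsics" (4x4, takes a point from camera to world coordinates). Camera axes: x right, y down, z forward; pixel columns grow to the right and rows downward; lengths in mm; the calibration is good to about 2 mm. A picture is of the moment at which its call begins: read the wrist's pose just before it. get_calibration takes no time and is no camera call; for the wrist camera it gives the pose at the moment of the call.
- job_done(): hands the job in, once; it reports no verdict.
The state is a dict: "clock": time; "joint_positions": joint angles; "qd": joint speeds; "joint_efforts": joint torques, N m; "tcp_pos": TCP position; "eef_rot": TCP orientation; "contact_force": force on the tool from outside, world axes, zero at the start; "ft_torque": the same for the moment, N m; "finger_gap": finger opening in mm.
Only numpy, scipy, OpenCV 4.12 (cv2) and the standard library are available. Lean on these libraries where they do the work, as an engineer would, in place of code of your own. Each camera call takes 0.05 s, during which the arm holds its last target.

TASK

Load the cold resin cartridge into the injector's sloping heating cylinder: lift it from its rest by the bare body between the two blocks, start its nose well into the bore and let go, then take it again further back, by the shank behind the collar, and push it home against the ejector spring until the spring bolt snaps down behind the collar. Let go and leave it latched there, without disturbing the bottle, the plaster model, the wax tin or the base former that stand round the work.

Things in the scene. Friction and masses are not known exactly. Their poses are not given: they have to be found in the camera images.
- cartridge: the cartridge, a metal rod 190 mm long, 160 to 280 g, lying level in its rest at the start, axis 36 mm above the bench. Origin on its axis, at the collar's nose-side face; +x along the axis to the nose. Bright aluminium body, diameter 22, x = 0 to 101 mm, then a cone to diameter 10 at x = 115 mm; collar, diameter 36, x = -10 to 0; dark ribbed shank, diameter 20, x = -75 to -10 mm
- cartridge_nose (a point): tip of the cartridge's conical nose, on its axis, 115 mm ahead of its collar's nose-side face
- cartridge_shank (a point): point on the cartridge's axis on its ribbed shank, 45 mm behind the collar's nose-side face (cartridge x = -45 mm). The cartridge balances at about x = +20 mm; let go of half-way in, it stays there but its tail sags by a few degrees, and it must be brought back in line with the bore as it is pushed on, or it jams
- cartridge_rest: fixed rest: steel base 6 mm thick, 196 x 76 mm, with two grey grooved blocks 54 wide, 45 mm high. Origin on the bench under the cartridge's starting origin, +x along the groove to the nose. Short block x = 52 to 96 mm, long block (round the shank) x = -70 to -13 mm; between them the body is free on both sides and below. The grooves are open at the top
- injector: injection unit, fixed to the bench: grey base 150 x 300 mm, 19 mm high, with the finned sloping cylinder, a small white control box, and an aluminium flask in a screw clamp below. Origin on the bench under the centre of the bore's mouth; z up; +y is the level direction in which the mouth faces, roughly the robot's left. Nothing of it rises over 60 mm above the bore's axis
- heating_cylinder: finned aluminium cylinder, 62 mm outside, fixed to the injector. Origin at the centre of the bore's mouth, 185 mm above the bench; +z = bore axis out of the mouth, rising 30 degrees above level; -y = upper side, square to the axis; x level. Bore diameter 25 mm, flared to 33 over the outer 6 mm. The cartridge is home when its collar's front face meets the mouth (its origin at z = 0)
- bore_mouth (a point): centre of the bore's mouth. Over it, on the upper side, stands the dark catch housing, 26 mm wide, reaching 26 mm out in front of the mouth and never nearer than 21 mm to the bore's axis
- catch_bolt (a joint): lift of the spring bolt under the catch housing, m: 0 = down, its tip 13 mm from the bore's axis, 12.5 to 21.5 mm in front of the mouth; up to 0.009. Its outer face is bevelled: the collar pushed inwards lifts it 5 mm and it drops behind the collar, which then rests back on it, 2.5 mm off the mouth. Ejector, bolt and friction together ask for about 10 to 20 N along the axis
- ejector (a joint): travel of the spring ejector plate in the bore, m: 0 = waiting 90 mm below the mouth; grows inwards, up to 0.027; 0.022 to 0.025 with the cartridge latched. 3 N at first touch, 8 N at home; it pushes an unlatched cartridge back out by 25 mm
- bottle: bystander: white bottle with a green cap, 40 mm across, 90 mm high; origin at the centre of its underside
- plaster_model: bystander: white plaster arch model, 59 x 62 x 31 mm; origin at the centre of its underside
- wax_tin: bystander: flat round light-coloured screw tin, 56 mm across, 25 mm high; origin at the centre of its underside
- base_former: bystander: brown-red open rubber base former, 52 x 65 x 22 mm; origin at the centre of its underside
Mind the look-alikes: they are no part of the job. There is more than one size of the cartridge; the one meant has the size given above.

How it is judged:
By the outcome, as a careful person would: the job done as asked, in the order asked, and still so for the second after the job is handed in, with the robot touching nothing.
It also fails if it takes over 58 s, if anything falls off the work surface, if the arm or the gripper's body presses on something with over 40 N, if the wrist force passes 120 N, or if a joint passes its speed limit or range.

## Working session

There is one attempt and no reset: what is moved stays moved. The work goes in short steps, Python scripts to look and compute and a shell command to move; the robot and the scene stay as the last step left them, time stands still between calls to the robot, and variables do not carry over. Pictures are saved under pics/ and viewed, and the job is handed in when it is done.

```bash
ls; mkdir -p pics
cat > h.py <<'E'
import numpy as np, cv2
from station import readout, optics
def K(name):
    c=optics.get_calibration(name); return np.array(c["camera_matrix"]),c["k1"],np.array(c["extrinsics"])
def ray(name,u,v,c=None):
    A,k1,T=c or K(name)
    d=np.array([(u-A[0,2])/A[0,0],(v-A[1,2])/A[1,1]]); s=d.copy()
    for _ in range(30): s=d/(1+k1*(s@s))
    r=T[:3,:3]@np.array([s[0],s[1],1]); return T[:3,3],r
def onz(name,u,v,z,c=None):
    o,r=ray(name,u,v,c); return o+r*(z-o[2])/r[2]
def pt(name,u,v,depth,c=None):
    o,r=ray(name,u,v,c); return o+r*depth
def proj(name,P,c=None):
    A,k1,T=c or K(name)
    p=T[:3,:3].T@(np.array(P)-T[:3,3]); s=p[:2]/p[2]; s=s*(1+k1*(s@s))
    return A[0,0]*s[0]+A[0,2],A[1,1]*s[1]+A[1,2]
E
python3 - <<'E'
from h import *
print(readout.observe())
for n in ["scene","side","wrist"]:
    c=K(n); p,d=optics.grab_frame(n); cv2.imwrite(f"pics/{n}0.png",p); np.savez(f"{n}0.npz",p=p,d=d,A=c[0],k=c[1],T=c[2]); print(n,c[1],c[2].round(3).tolist(),c[0].tolist())
E
```

```text
pics
{'clock': 0.0, 'joint_positions': array([-1.40719237,  0.41190482, -0.01273992,  1.59704513,  0.00559969,
        1.13429899, -0.08218309]), 'qd': array([ 0.00154829, -0.00011032,  0.00029485, -0.00124594,  0.00144342,
        0.00049081, -0.0015441 ]), 'joint_efforts': array([-3.46236857e-04, -6.00611615e+01,  6.82480931e-01, -2.99412060e+01,
        1.39153676e-02,  1.07370669e-02,  3.08586607e-05]), 'tcp_pos': array([143.48506744, 607.74253741, 198.44945674]), 'eef_rot': array([-4.20660515e-05,  1.15609354e-01,  9.93294428e-01, -8.09253239e-04]), 'contact_force': array([0.67194326, 0.9756812 , 0.81008279]), 'ft_torque': array([-0.01656664,  0.04905249, -0.04142517]), 'finger_gap': 85.64349313207855}
scene -0.189466431530879 [[-0.693, -0.395, 0.603, -320.475], [-0.721, 0.365, -0.589, 743.687], [0.013, -0.843, -0.538, 885.71], [0.0, 0.0, 0.0, 1.0]] [[509.1070467518443, 0.0, 282.2567773187495], [0.0, 509.1070467518443, 210.66488428178118], [0.0, 0.0, 1.0]]
side -0.12853496198041722 [[0.995, -0.07, 0.074, 421.918], [-0.101, -0.571, 0.815, -1279.939], [-0.015, -0.818, -0.575, 987.956], [0.0, 0.0, 0.0, 1.0]] [[505.5311227529038, 0.0, 266.9183072305529], [0.0, 505.5311227529038, 207.67521913918182], [0.0, 0.0, 1.0]]
wrist -0.061599755354534935 [[0.229, 0.936, 0.267, 75.102], [0.973, -0.22, -0.064, 624.865], [-0.001, 0.275, -0.962, 372.777], [0.0, 0.0, 0.0, 1.0]] [[325.23955928627237, 0.0, 276.9711759978015], [0.0, 325.23955928627237, 213.60656919561717], [0.0, 0.0, 1.0]]
```

View pics/scene0.png

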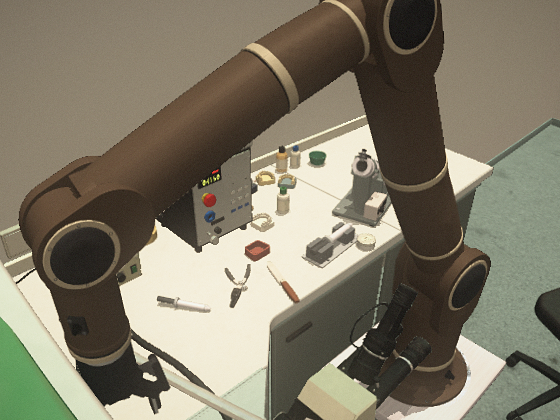

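View pics/side0.png

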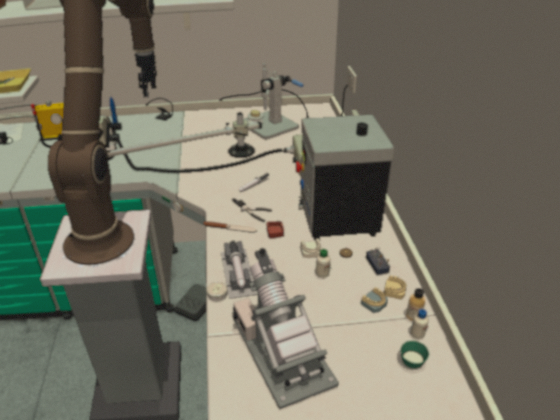

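View pics/wrist0.png

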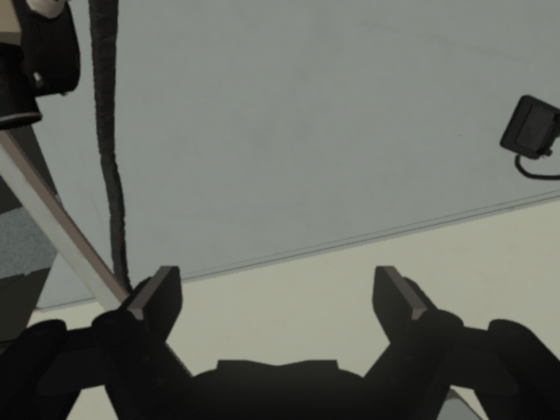

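The scene view shows the rest at about (330,243) px and the injector at (362,190). In the side view they are at (238,268) and (280,340). I'll enlarge both.

Run:
```python
from h import *
a=np.load("scene0.npz");b=np.load("side0.npz")
cv2.imwrite("pics/sc1.png",cv2.resize(a["p"][130:280,230:430],None,fx=4,fy=4,interpolation=cv2.INTER_CUBIC))
cv2.imwrite("pics/si1.png",cv2.resize(b["p"][210:400,200:440],None,fx=3.15,fy=3.15,interpolation=cv2.INTER_CUBIC))
for u,v in[(330,243),(345,236),(318,250),(364,165)]:
    print(u,v,a["d"][v,u],pt("scene",u,v,a["d"][v,u]).round(0))
for u,v in[(238,268),(235,245),(262,262),(245,285),(275,229),(322,265),(217,290),(310,247)]:
    print(u,v,b["d"][v,u],pt("side",u,v,b["d"][v,u]).round(0))
```

```text
330 243 1426.3517 [ 410. -161.   43.]
345 236 1470.4231 [ 410. -227.   35.]
318 250 1394.6626 [ 409. -110.   46.]
364 165 1587.674 [ 515. -429.  156.]
238 268 1400.7838 [ 434. -226.   47.]
235 245 1485.1666 [ 431. -123.   46.]
262 262 1167.0751 [ 489. -400.  214.]
245 285 1384.8776 [ 450. -267.   19.]
275 229 1609.6733 [563. -10.   6.]
322 265 1392.0594 [ 666. -252.   56.]
217 290 1366.9052 [ 373. -280.   21.]
310 247 1520.6565 [ 656. -122.   15.]
```

View pics/sc1.png

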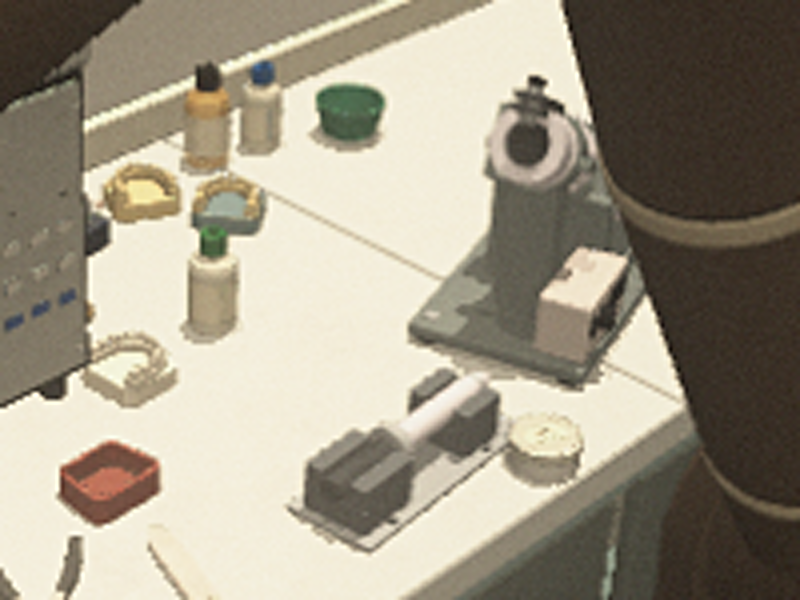

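View pics/si1.png

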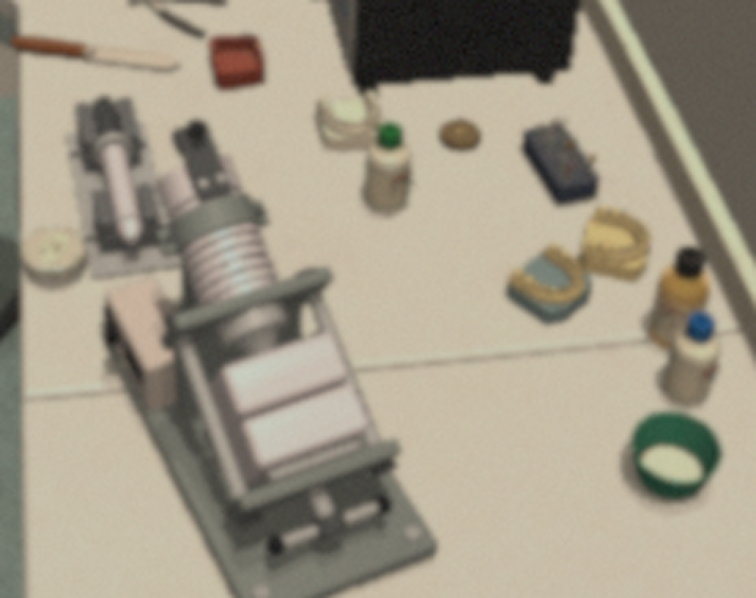

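Run:
```python
from h import *
def cloud(n):
    a=np.load(n+"0.npz"); A,k,T=a["A"],float(a["k"]),a["T"]
    v,u=np.mgrid[0:420,0:560]; pts=np.stack([u.ravel(),v.ravel()],1).astype(np.float64)
    s=cv2.undistortPoints(pts[:,None],A,np.array([k,0,0,0,0.]))[:,0]
    d=a["d"].ravel()[:,None]; P=np.c_[s,np.ones(len(s))]*d; P=P@T[:3,:3].T+T[:3,3]; return P.reshape(420,560,3),a["d"]>0
H={}
for n in["scene","side"]:
    P,m=cloud(n); np.save(n+"_P.npy",P); print(n,m.mean())
    Q=P[m]
    for x,y,z in Q:
        i,j=int(x//50),int(y//50)
        if -2<=i<22 and -14<=j<20 and z>-50: H[i,j]=max(H.get((i,j),-99),z)
print("rows y from 700 down to -700; cols x -100..1000; cm")
for j in range(19,-15,-1):
    print("%5d"%(j*50)," ".join("%3s"%(int(H[i,j]/10) if (i,j) in H else '.') for i in range(-2,22)))
P=np.load("side_P.npy")
for u,v in[(120,150),(150,145),(180,137),(210,131),(235,125),(240,150),(150,140),(200,145),(270,150),(340,130)]: print(u,v,P[v,u].round())
```

```text
scene 0.9877380952380952
side 0.9959098639455782
rows y from 700 down to -700; cols x -100..1000; cm
  950  45  46  45  22  45  45  45  45  45  45  45  45  49  49  49  49  49  49  49  48  48  48   .   .
  900   3   3   4   6   8   8   3   4   4   2   2   4   3   7   2   0   9   7   4   2   4  49   .   .
  850  12   0   0   0   5   7   0   1   0   0   0   0   0   .   2   0   0   4   2   0   4  50   .   .
  800   0  56   0   0   0   0   0   0   0   0   0   0   0  14  26   2   0   1   1   0   4  52   .   .
  750   0  56  56   0   0  56  56   0   0   0   0   0   7  21  26  23  22   1   1   .   4  53   .   .
  700  70  56  56  56  56  56  56  56  56  56  56  55   7  22  25  24  21  21   .   .  26  54   .   .
  650  56  56  56  56  60  58  56  56  56  56  56  56   5   2  21  23  21  21   .   .  27  55   .   .
  600   .   0   0  63  63  63  58   0   1   0   0   0   0   2   2   2   0   .   .   .  26  56   .   .
  550   .  17   0  64  65  64   0   0   0   0   1   2   2  11   0   0   0   0   0   0  25  57   .   .
  500   .  18  14  67  67  65   0   0   0  11  14  17  16  11   0   0   0   0   0
[... 2018 characters left out ...]
15   1   0   0   0   6   8  13  81   .   .
 -550   .   .   .   .   .   .   .   .   0   0   1  15  14  14   8   0   0   3   4   4  17  82   .   .
 -600   .   .   .   .   .   .   .   .   0   0   0  13  13  12   9   0   0   4   4   3  16  79   .   .
 -650   .   .   .   .   .   .   .   .   0   0   0   9   9   6   2   0   0   0   3   0   5  67   .   .
 -700   .   .   .   .   .   .   .   .   0   0   0   2   2   0   0   0   0   0   0   0   9  57   .   .
120 150 [ 39. 376. 122.]
150 145 [144. 417. 113.]
180 137 [254. 461. 116.]
210 131 [362. 734.  -1.]
235 125 [467. 508. 128.]
240 150 [481. 492.  26.]
150 140 [103. 687.  -3.]
200 145 [320. 596.   5.]
270 150 [594. 433.  50.]
340 130 [760.  25. 326.]
```

```bash
python3 -m crank '[[0,0,0.5,0,0,0],[0,0,0.5,0,0,0],[0.2,-0.1,0.5,0,0,-0.05],[0.4,-0.3,0.5,0,0,-0.1],[0.6,-0.5,0.5,0,0,-0.15],[0.8,-0.7,0.5,0,0,-0.2],[0.9,-0.9,0.5,0,0,-0.2],[0.9,-0.9,0.5,0,0,-0.2]]' 1
```

```text
clock: 0.95
tcp_pos: [353.7, 402.3, 324.0]
eef_rot: [-0.0, 0.418, 0.909, -0.0]
contact_force: [0.5, 1.3, 1.1]
finger_gap: 85.4
```

```bash
python3 -m crank '[[0.1,-0.2,0,0,0,-0.05],[0.15,-0.4,0,0,0,-0.09],[0.2,-0.6,0,0,0,-0.13],[0.2,-0.8,0,0,0,-0.17],[0.2,-1,0,0,0,-0.19]]' 1;python3 -m crank '[[0,-0.2,0,0,0,0],[0,-0.4,0,0,0,0],[0,-0.6,0,0,0,0],[0,-0.6,0,0,0,0],[0,-0.6,0,0,0,0],[0,-0.6,0,0,0,0]]'
python3 - <<'E'
from h import *
s=readout.observe();print(s["joint_positions"].round(2),s["tcp_pos"].round(1),s["eef_rot"].round(3))
n="wrist";c=K(n); p,d=optics.grab_frame(n); cv2.imwrite("pics/w1.png",p); np.savez("w1.npz",p=p,d=d,A=c[0],k=c[1],T=c[2])
E
```

```text
clock: 1.45
tcp_pos: [402.7, 160.6, 323.9]
eef_rot: [-0.0, 0.668, 0.744, -0.0]
contact_force: [1.6, 0.2, 0.9]
finger_gap: 85.1
clock: 2.05
tcp_pos: [402.6, 13.8, 324.1]
eef_rot: [-0.0, 0.665, 0.747, 0.0]
contact_force: [0.7, 0.1, 0.3]
finger_gap: 85.2
[-0.8  -0.14  0.58  1.92  0.08  1.34 -0.12] [402.6  13.8 324.1] [-0.     0.665  0.747  0.   ]
```

View pics/w1.png

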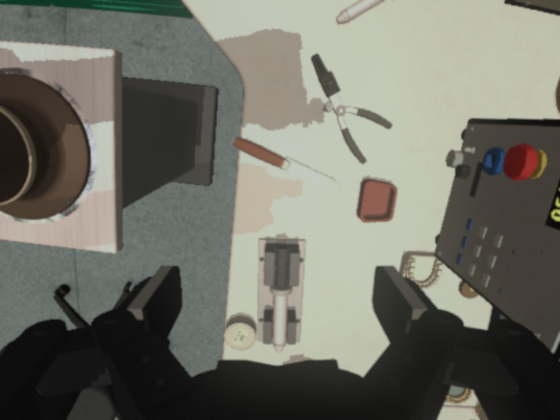

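Run:
```python
from h import *
a=np.load("w1.npz");cv2.imwrite("pics/w1c.png",cv2.resize(a["p"][225:365,220:340],None,fx=4.2,fy=4.2,interpolation=cv2.INTER_CUBIC))
c=(a["A"],float(a["k"]),a["T"])
for u,v,z in [(259,240,6),(303,238,6),(257,345,6),(302,342,6),(281,347,36),(280,300,36),(240,335,25)]: print(u,v,onz("wrist",u,v,z,c).round(1),a["d"][v,u])
```

```text
259 240 [ 386.6 -102.9    6. ] 524.5467
303 238 [456.6 -91.4   6. ] 531.02234
257 345 [ 402.9 -304.     6. ] 584.7195
302 342 [ 482.5 -288.4    6. ] 584.9741
281 347 [ 443.1 -279.7   36. ] 534.6022
280 300 [ 430.7 -190.    36. ] 507.69962
240 335 [ 371.7 -272.1   25. ] 553.8799
```

View pics/w1c.png

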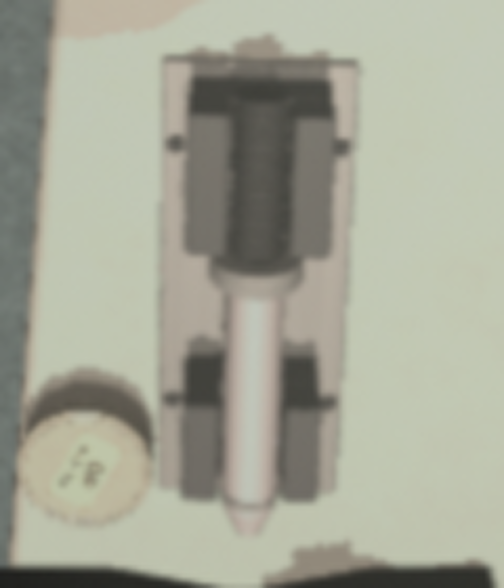

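```bash
python3 -m crank '[[0.04,-0.19,-0.1,0,0,0],[0.08,-0.38,-0.25,0,0,0.01],[0.08,-0.38,-0.44,0,0,0.01],[0.08,-0.38,-0.44,0,0,0.01],[0.08,-0.38,-0.44,0,0,0.01]]' 0.2
python3 - <<'E'
from h import *
s=readout.observe();print(s["joint_positions"].round(2),s["qd"].round(3),s["eef_rot"].round(4))
n="wrist";c=K(n); p,d=optics.grab_frame(n); cv2.imwrite("pics/w2.png",p); np.savez("w2.npz",p=p,d=d,A=c[0],k=c[1],T=c[2])
E
```

```text
clock: 2.6
tcp_pos: [422.0, -81.3, 213.4]
eef_rot: [-0.001, 0.654, 0.757, -0.002]
contact_force: [0.6, 0.4, 0.6]
finger_gap: 51.5
[-0.69  0.04  0.81  2.06 -0.03  1.06  0.28] [-0.009 -0.043 -0.019 -0.055  0.015  0.031 -0.023] [-0.001   0.6536  0.7568 -0.0018]
```

View pics/w2.png

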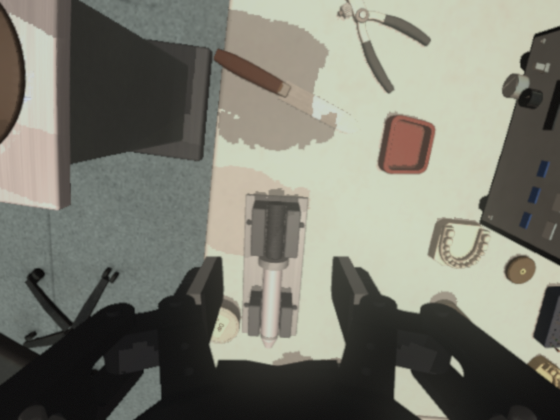

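Run:
```python
from h import *
a=np.load("w2.npz");p=a["p"];cv2.imwrite("pics/w2c.png",cv2.resize(p[185:355,235:320],None,fx=3.5,fy=3.5,interpolation=cv2.INTER_CUBIC))
g=cv2.cvtColor(p,cv2.COLOR_BGR2GRAY)
for v in range(200,352,6): print(v,' '.join("%3d"%x for x in g[v,240:312:2]))
```

```text
200 189 188 183 164 173 172 172 138  88  87  90  93  96  99  99 103 104 105 104 105 103 108 108 110 112 111 112 113 112 150 179 178 175 170 172 199
206 189 189 183 166 172 170 140  76  70  70  70  69  69  73  73  74  79  84  87  85  83  79  76  80  71  72  73  74  74  84 154 177 176 165 180 204
212 190 189 174 165 172 163 118 114 115 116 116 116 106  89  74  75  81  85  88  85  82  78  73  78 106 114 114 118 122 120 128 187 190 177 200 205
218 191 191 170 162 161 158 115 114 115 115 115 115 103  82  72  74  81  85  86  84  80  76  76  92 122 128 128 128 128 125 148 192 191 176 201 205
224 190 191 169 148 115 115 106 113 114 114 115 114 100  84  72  76  80  86  85  83  79  73  80  95 125 127 127 126 126 118  97 101 149 185 204 204
230 191 190 170 167 168 149 111 113 113 113 114 113  96  90  72  77  82  85  82  81  81  75  73  99 124 126 125 125 125 125 178 192 181 188 205 205
236 191 189 171 168 168 140 109 113 112 113 113 112  91  79  72  79  83  86  87  86  80  76  85 111 124 125 124 124 123 128 188 190 176 200 204 204
242 191 187 162 168 166 138 107 112 112 112 112 108  90  72  73 
[... 2047 characters left out ...]
 107 108 154 184 198 204 204 198 187 163 118  95 116 116 116 117 119 158 170 168 200 204 203 203 203 205 204
332 201 180 174 171 122 114 114 114 114 109 137 161 188 198 205 203 196 183 154 127 111 116 116 116 115 122 166 167 166 201 203 203 203 204 204 203
338 203 203 203 203 202 202 202 202 202 202 189 156 160 165 169 167 161 148 149 194 193 190 188 188 182 196 203 202 203 203 203 203 203 204 203 203
344 202 202 202 202 202 202 202 202 202 202 202 198 177 186 190 188 176 192 202 201 201 201 202 202 202 202 202 202 202 203 202 201 201 202 202 203
350 201 201 202 201 203 201 201 200 201 201 202 201 202 201 202 201 202 202 202 202 201 201 201 201 201 197 201 198 196 187 198 201 201 201 201 201
```

View pics/w2c.png

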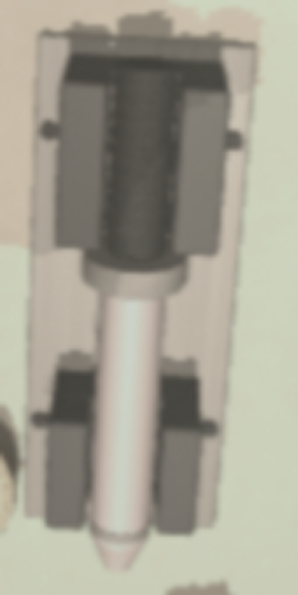

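Run:
```python
from h import *
a=np.load("w2.npz");c=(a["A"],float(a["k"]),a["T"])
f=lambda u,v,z:print((u,v,z),onz("wrist",u,v,z,c).round(1))
f(271.6,278,36);f(269.2,326,36);f(268.8,347.5,36);f(270,337,40);f(271.8,269,54)
f(247.5,308,6)
# block edges: long block near face top row 206? short block front/back top corners z=45
f(252,211,45);f(300,211,45);f(251,257,45);f(297,257,45);f(248,306,45);f(247.5,335,45);f(292,306,45);f(291,335,45)
```

```text
(271.6, 278, 36) [ 430.6 -191.1   36. ]
(269.2, 326, 36) [ 437. -258.   36.]
(268.8, 347.5, 36) [ 441.  -290.3   36. ]
(270, 337, 40) [ 440.  -271.1   40. ]
(271.8, 269, 54) [ 428.2 -170.8   54. ]
(247.5, 308, 6) [ 406.5 -255.4    6. ]
(252, 211, 45) [ 397.4 -109.6   45. ]
(300, 211, 45) [ 449.4 -101.9   45. ]
(251, 257, 45) [ 403.1 -163.8   45. ]
(297, 257, 45) [ 455. -156.   45.]
(248, 306, 45) [ 407.3 -227.7   45. ]
(247.5, 335, 45) [ 411.6 -268.7   45. ]
(292, 306, 45) [ 459.5 -219.8   45. ]
(291, 335, 45) [ 464.9 -260.6   45. ]
```

Run:
```python
from h import *
print(onz("scene",362,166,185)); P=np.load("side_P.npy")
# injector base corners in side image crop px/3.15+(200,210)
for u,v in[(110,345),(240,597),(436,547)]: 
    U,V=u/3.15+200,v/3.15+210; print(onz("side",U,V,19).round(1))
# cylinder axis rough: points above 150 high
S=np.load("scene_P.npy");m=(S[...,2]>120)&(S[...,1]<-300)&(S[...,0]>350)&(S[...,0]<700)&(S[...,2]<260)
print(m.sum(),S[m].mean(0).round(),S[m].min(0).round(),S[m].max(0).round())
for n in (P,): 
  for y0 in range(-620,-320,30):
    m=(P[...,2]>90)&(P[...,2]<270)&(abs(P[...,1]-y0)<15)&(P[...,0]>430)&(P[...,0]<680)
    if m.sum(): print(y0,m.sum(),P[m].min(0).round(),P[m].max(0).round())
```

```text
[ 481.30466355 -372.44680137  185.        ]
[ 415.9 -390.8   19. ]
[ 493.4 -636.8   19. ]
[ 637.3 -612.4   19. ]
632 [ 487. -397.  171.] [ 454. -527.  120.] [ 580. -357.  237.]
-620 3 [ 497. -607.   90.] [ 501. -606.   91.]
-590 283 [ 504. -603.   90.] [ 614. -575.  118.]
-560 730 [ 479. -575.   90.] [ 612. -545.  137.]
-530 694 [ 471. -545.   90.] [ 594. -515.  145.]
-500 521 [ 458. -515.   90.] [ 593. -485.  161.]
-470 631 [ 454. -485.   90.] [ 581. -455.  176.]
-440 548 [ 457. -455.   90.] [ 570. -425.  199.]
-410 471 [ 455. -425.   90.] [ 539. -395.  219.]
-380 206 [ 458. -395.  166.] [ 536. -367.  241.]
```

```bash
cat >> h.py <<'E'
from scipy.spatial.transform import Rotation as R
def Rtool():
    q=readout.observe()["eef_rot"]; return R.from_quat([q[1],q[2],q[3],q[0]])
def tool(az,pitch,):
    # tool x has azimuth az (deg); pitch = lean: tool z swings from down toward -az direction
    h=np.array([np.cos(np.radians(az)),np.sin(np.radians(az)),0]);Z=np.array([0,0,1.])
    p=np.radians(pitch); z=-np.cos(p)*Z-np.sin(p)*h; x=np.cos(p)*h-np.sin(p)*Z
    x=np.cos(p)*h-np.sin(p)*(Z) 
    x=x-(x@z)*z; x/=np.linalg.norm(x)
    return R.from_matrix(np.c_[x,np.cross(z,x),z])
def delta(P,Rt):
    s=readout.observe(); r=(Rt*Rtool().inv()).as_rotvec()/np.pi
    return ((np.array(P)-s["tcp_pos"])/250).round(3).tolist()+r.round(4).tolist(), "deg",np.degrees(np.linalg.norm(r)*np.pi).round(1)
E
python3 - <<'E'
from h import *
p=np.radians(50);h=np.array([np.cos(np.radians(105)),np.sin(np.radians(105)),0]);Z=np.array([0,0,1.])
t=tool(105,50);print(t.as_matrix().round(2));print(-np.cos(p)*Z-np.sin(p)*h)
m=np.array([485,-375,185]);print(m-t.as_matrix()[:,2]*150, delta(m-t.as_matrix()[:,2]*150,t))
E
```

```text
[[-0.17  0.97  0.2 ]
 [ 0.62  0.26 -0.74]
 [-0.77  0.   -0.64]]
[ 0.19826689 -0.73994211 -0.64278761]
[ 455.25996631 -264.00868325  281.41814145] ([0.129, -0.732, 0.267, -0.2719, -0.0567, 0.0344], 'deg', np.float64(50.4))
```

```bash
python3 -m crank '[[0.03,-0.18,0.2,-0.045,-0.01,0.006],[0.06,-0.36,0.267,-0.09,-0.02,0.012],[0.1,-0.54,0.267,-0.135,-0.03,0.017],[0.13,-0.73,0.267,-0.18,-0.038,0.023],[0.13,-0.73,0.267,-0.225,-0.047,0.029],[0.13,-0.73,0.267,-0.272,-0.057,0.034],[0.13,-0.73,0.267,-0.272,-0.057,0.034],[0.13,-0.73,0.267,-0.272,-0.057,0.034]]' 0.2
python3 - <<'E'
from h import *
s=readout.observe();print(s["joint_positions"].round(2),s["qd"].round(3),Rtool().as_matrix()[:,2].round(3))
n="wrist";c=K(n); p,d=optics.grab_frame(n); cv2.imwrite("pics/w3.png",p); np.savez("w3.npz",p=p,d=d,A=c[0],k=c[1],T=c[2])
E
```

```text
clock: 3.45
tcp_pos: [456.9, -263.0, 282.0]
eef_rot: [0.337, 0.552, 0.719, -0.255]
contact_force: [0.8, 0.6, 1.1]
finger_gap: 51.1
[-0.78  0.03  0.63  2.24  1.03  1.06 -0.52] [ 0.02  -0.018  0.037 -0.026 -0.015 -0.008  0.028] [ 0.203 -0.738 -0.643]
```

View pics/w3.png

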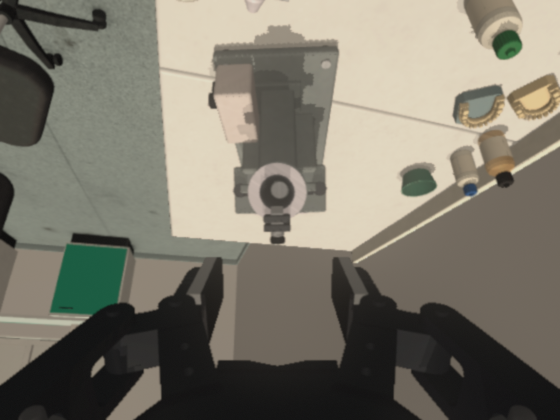

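Run:
```python
from h import *
a=np.load("w3.npz");p=a["p"];d=a["d"];cv2.imwrite("pics/w3c.png",cv2.resize(p[150:250,225:335],None,fx=6,fy=6,interpolation=cv2.INTER_CUBIC))
print(d[150:232:6,248:312:5].round(0).astype(int))
```

```text
[[441 440 440 377 377 376 376 376 376   0 437 436 435]
 [436 436 436 374 373 373   0 371 372 372 433 435 434]
 [432 432 433 370 369 364 362 363 369 369 428 430 430]
 [430 428 364 331 330 330 330 330 329 330 426 427 427]
 [437 436 331 331 331 333 330 331 331 329 330 434 436]
 [437 332 333 330 333 338 391 334 329 329 331 332 437]
 [333 332 333 335 380 421 422 420 335 330 331 331 366]
 [333 334 333 339 397 423 422 421 383 332 332 333 376]
 [334 333 332 335 359 408 439 419 337 333 333 332 439]
 [441 335 336 334 335 338 339 337 334 334 334 367 439]
 [442 444 335 335 335 314 315   0 334 333 334 440 441]
 [846 846 851 309 309 309 309 309 309 849 849 848 849]
 [885 883 879 311 310 310 311 309 326 886 888 888 888]
 [926 925 927 311 312 311 311 311 311 926 930 926 927]]
```

View pics/w3c.png

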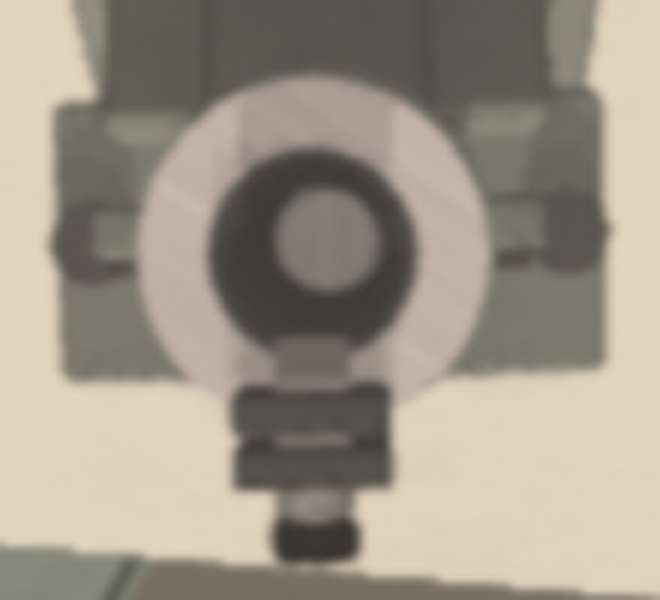

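Run:
```python
from h import *
a=np.load("w3.npz");p=a["p"];d=a["d"];c=(a["A"],float(a["k"]),a["T"])
g=cv2.cvtColor(p,cv2.COLOR_BGR2GRAY)
G=cv2.resize(g[150:250,225:335],None,fx=6,fy=6,interpolation=cv2.INTER_CUBIC)
topx=lambda x,y:((x+.5)/6-.5+225,(y+.5)/6-.5+150)
# flare: radial edge from centre
def rad(cx,cy,r0,r1,angs,sign):
    out=[]
    for t in np.radians(angs):
        r=np.arange(r0,r1,.5);v=cv2.remap(G,(cx+r*np.cos(t)).astype(np.float32)[None],(cy+r*np.sin(t)).astype(np.float32)[None],cv2.INTER_LINEAR)[0].astype(float)
        gr=sign*np.gradient(cv2.GaussianBlur(v[None],(1,0),0) if 0 else v); i=gr.argmax(); out.append((cx+r[i]*np.cos(t),cy+r[i]*np.sin(t)))
    return np.array(out,np.float32)
angs=[x for x in range(0,360,6) if not 50<x<130]
for nm,cx,cy,r0,r1,A,s in[("flare",312,250,85,125,angs,1),("outer",313,250,160,190,[x for x in range(-20,202,6)],1),("plate",328,240,40,65,range(0,360,6),-1)]:
    E=rad(cx,cy,r0,r1,A,s)
    e=cv2.fitEllipse(E) 
    q=topx(*e[0]);print(nm,e,q)
# flange plane
v,u=np.mgrid[150:232,240:320];m=(abs(d[150:232,240:320]-332)<7)
P=np.array([pt("wrist",x,y,d[y,x],c) for x,y in zip(u[m],v[m])])
for _ in range(3):
    ce=P.mean(0);n=np.linalg.svd(P-ce)[2][2];r=(P-ce)@n;P=P[abs(r)<2]
n*=np.sign(n[1]);print("normal",n.round(3),"elev",np.degrees(np.arcsin(n[2])),"az",np.degrees(np.arctan2(n[1],n[0])),len(P))
o,r=ray("wrist",276.8,191.3,c);M=o+r*((ce-o)@n)/(r@n);print("mouth",M)
np.save("M.npy",M)
for dd in(420,423): 
    E=pt("wrist",*topx(328,240),dd,c);w=M-E;L=np.linalg.norm(w);print(E,L,"az",np.degrees(np.arctan2(w[1],w[0])),"el",np.degrees(np.arcsin(w[2]/L)))
```

```text
flare ((312.1797790527344, 256.2185363769531), (205.93295288085938, 215.18731689453125), 178.884521484375) (276.61329650878906, 192.2864227294922)
outer ((318.1850280761719, 246.05313110351562), (329.4126892089844, 365.7695617675781), 11.107728958129883) (277.6141713460286, 190.5921885172526)
plate ((326.90771484375, 239.5219268798828), (98.81127166748047, 100.4738998413086), 107.4716796875) (279.0679524739583, 189.50365447998047)
normal [-0.261  0.826  0.5  ] elev 30.007810283307656 az 107.54602065726 1713
mouth [ 486.73654662 -373.7210817   184.08558516]
[ 509.96784759 -446.69100217  140.8142315 ] 87.95858506339145 az 107.65981995277144 el 29.468925760387165
[ 510.68741439 -449.23859843  139.38540179] 90.9650800807262 az 107.59676029028847 el 29.43259990719042
```

Run:
```python
from h import *
t=tool(95.4,30);z=t.as_matrix()[:,2]
G=np.array([432.2,-200.4,36]);T=G+20*z;print(T,z.round(3));print(delta(T+[0,0,90],t))
```

```text
[ 433.14108313 -210.35561965   18.67949192] [ 0.047 -0.498 -0.866]
([-0.094, 0.214, -0.695, 0.1087, 0.0215, -0.0525], 'deg', np.float64(22.1))
```

```bash
python3 -m crank '[[-0.03,0.1,-0.05,0.036,0.007,-0.0175],[-0.094,0.214,-0.2,0.072,0.014,-0.035],[-0.094,0.214,-0.35,0.1087,0.0215,-0.0525],[-0.094,0.214,-0.5,0.1087,0.0215,-0.0525],[-0.094,0.214,-0.695,0.1087,0.0215,-0.0525],[-0.094,0.214,-0.695,0.1087,0.0215,-0.0525],[-0.094,0.214,-0.695,0.1087,0.0215,-0.0525]]' 0.2
python3 - <<'E'
from h import *
t=tool(95.4,30);z=t.as_matrix()[:,2]
G=np.array([432.2,-200.4,36]);T=G+20*z;print(delta(T,t),readout.observe()["joint_positions"].round(2))
n="wrist";c=K(n); p,d=optics.grab_frame(n); cv2.imwrite("pics/w4.png",p); np.savez("w4.npz",p=p,d=d,A=c[0],k=c[1],T=c[2])
E
```

```text
clock: 4.2
tcp_pos: [432.3, -212.1, 108.7]
eef_rot: [0.191, 0.65, 0.714, -0.176]
contact_force: [0.6, 0.5, 0.9]
finger_gap: 51.2
([0.003, 0.007, -0.36, 0.001, -0.001, 0.0003], 'deg', np.float64(0.3)) [-0.64  0.31  0.69  2.26  0.56  0.66 -0.34]
```

View pics/w4.png

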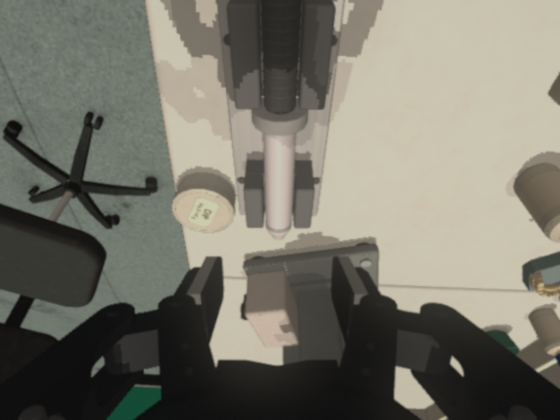

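Run:
```python
from h import *
a=np.load("w4.npz");c=(a["A"],float(a["k"]),a["T"]);p=a["p"];g=cv2.cvtColor(p,cv2.COLOR_BGR2GRAY)
cv2.imwrite("pics/w4c.png",cv2.resize(p[85:250,230:330],None,fx=4,fy=4,interpolation=cv2.INTER_CUBIC))
for v in range(132,232,12): print(v,' '.join("%3d"%x for x in g[v,252:306:1]))
```

```text
132 169 171 170 170 170 170 171 169 165 153 140 133 132 135 137 139 141 142 143 144 144 144 145 145 145 145 145 144 144 144 143 143 143 143 142 141 140 139 137 135 133 131 128 127 129 135 142 148 152 151 151 152 152 151
144 168 168 169 169 169 169 170 171 171 170 164 148 135 141 151 160 167 175 181 185 187 189 191 193 196 198 199 198 193 186 181 177 176 173 168 164 160 156 151 146 141 134 128 132 144 153 157 156 154 152 154 160 163 166
156 116 116 116 116 116 116 116 117 118 115 109 109 122 137 148 158 166 174 180 184 188 190 192 193 196 198 198 198 197 195 194 192 190 188 185 182 177 170 165 157 148 135 121 113 115 117 118 118 118 117 118 117 117 117
168  71  71  71  71  72  72  71  72  72  71  73  82 107 130 146 156 165 173 179 184 187 190 192 194 196 198 198 197 196 195 192 191 190 187 184 180 174 168 162 152 140 122  96  78  72  72  72  72  72  72  73  73  73  73
180  72  72  72  72  72  71  72  72  71  70  76  95 115 130 143 153 163 171 178 184 187 190 192 194 196 197 197 197 195 194 192 191 189 186 183 178 172 165 157 146 131 110  86  72  70  71  72  72  73  72  73  73  73  74

[... 179 characters left out ...]
  88  99 105 109 109 109 109 110 109 110
204 109 110 109 109 109 109 110 109 106  98  85  79  91 113 133 148 159 168 176 183 188 190 192 194 196 197 197 196 195 193 192 190 187 183 179 172 165 157 146 131 107  79  72  86 100 108 110 110 110 109 110 110 109 110
216 110 110 110 110 110 110 110 109 108 102  94 108 147 156 144 146 157 166 176 182 187 190 192 194 196 197 197 195 194 193 191 189 186 182 176 169 161 150 142 147 147 120  95  97 104 108 109 109 109 109 109 110 109 110
228 177 177 176 177 177 177 176 176 176 177 182 190 192 185 161 139 132 135 140 148 160 175 184 188 192 192 191 189 187 185 182 177 165 153 144 135 129 133 153 178 191 190 181 167 160 158 158 159 158 158 158 158 159 159
```

View pics/w4c.png

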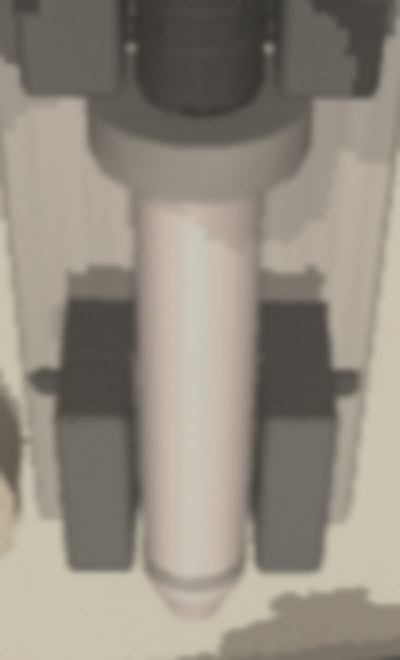

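Run:
```python
from h import *
a=np.load("w4.npz");c=(a["A"],float(a["k"]),a["T"])
f=lambda u,v,z:print((u,v,z),onz("wrist",u,v,z,c).round(1))
f(279,144,36);f(278.3,180,36);f(278.4,204,36);f(278.3,238.5,36);f(278.5,228.5,43);f(279,133,52)
print(a["d"][[144,180,204],279], [pt("wrist",279,v,a["d"][v,279],c).round(1) for v in (144,180,204)])
for u,v in[(246,189),(262,189),(297,189),(313,189),(245,227),(262,227),(296,227),(311,227)]: f(u,v,45)
```

```text
(279, 144, 36) [ 430.9 -190.3   36. ]
(278.3, 180, 36) [ 433.5 -222.4   36. ]
(278.4, 204, 36) [ 436.  -247.6   36. ]
(278.3, 238.5, 36) [ 440.1 -291.2   36. ]
(278.5, 228.5, 43) [ 438.2 -269.6   43. ]
(279, 133, 52) [ 429.  -171.7   52. ]
[210.02716 232.74892 247.74648] [array([ 430.2, -183.4,   46.3]), array([ 433.2, -214.2,   45.6]), array([ 435.4, -236.5,   47.3])]
(246, 189, 45) [ 409.8 -225.7   45. ]
(262, 189, 45) [ 421.6 -224.6   45. ]
(297, 189, 45) [ 447.3 -222.1   45. ]
(313, 189, 45) [ 459.1 -221.    45. ]
(245, 227, 45) [ 410.1 -268.1   45. ]
(262, 227, 45) [ 424.1 -266.7   45. ]
(296, 227, 45) [ 452.3 -264.    45. ]
(311, 227, 45) [ 464.7 -262.8   45. ]
```

```bash
python3 -m crank '[[0,0.008,-0.13,0,0,0],[0,0.008,-0.26,0,0,0],[0,0.008,-0.36,0,0,0],[0,0.008,-0.36,0,0,0],[0,0.008,-0.36,0,0,0]]' 0.2
python3 - <<'E'
from h import *
n="wrist";c=K(n); p,d=optics.grab_frame(n); cv2.imwrite("pics/w5.png",p)
E
```

```text
clock: 4.75
tcp_pos: [433.5, -209.1, 19.5]
eef_rot: [0.192, 0.65, 0.714, -0.174]
contact_force: [0.7, -0.1, 0.8]
finger_gap: 51.5
```

View pics/w5.png

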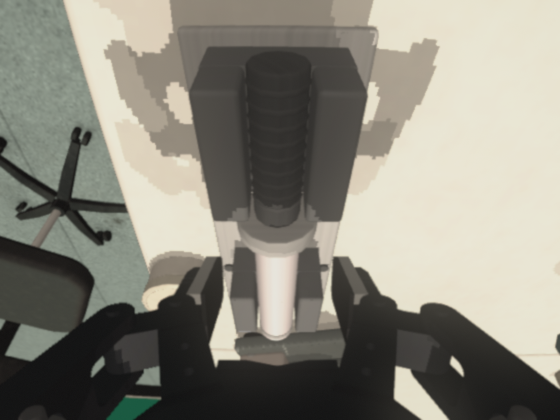

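```bash
python3 -m crank '[[0,0,0,0,0,0],[0,0,0,0,0,0],[0,0,0,0,0,0],[0,0,0,0,0,0],[0,0,0,0,0,0],[0,0,0,0,0,0]]' -1 70
python3 - <<'E'
from h import *
n="wrist";c=K(n); p,d=optics.grab_frame(n); cv2.imwrite("pics/w6.png",p)
E
```

```text
clock: 5.4
tcp_pos: [437.1, -211.7, 21.3]
eef_rot: [0.195, 0.65, 0.713, -0.174]
contact_force: [3.8, -1.8, 44.3]
finger_gap: 0.1
```

View pics/w6.png

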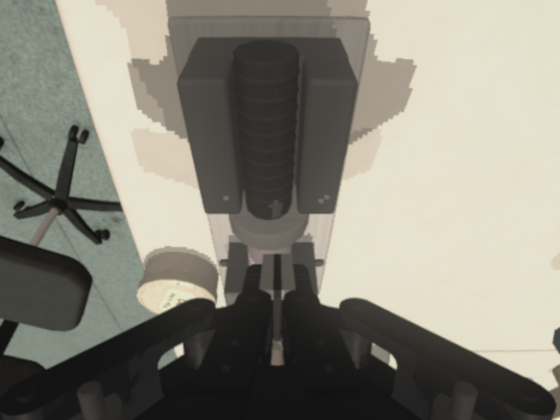

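Run:
```python
from h import *
s=readout.observe();print(s["contact_force"],s["finger_gap"],s["tcp_pos"])
n="wrist";c=K(n); p,d=optics.grab_frame(n)
z=Rtool().as_matrix()[:,2]
for b in(0,10,19,30,54):print(b,np.round(proj(n,s["tcp_pos"]-b*z,c)))
cv2.imwrite("pics/w6c.png",cv2.resize(p[200:400,200:360],None,fx=3.7,fy=3.7,interpolation=cv2.INTER_CUBIC))
for v in range(250,400,10): print(v,[tuple(pt(n,u,v,d[v,u],c).round(0).astype(int)) for u in (262,270,278,286,294)])
p,d=optics.grab_frame("scene");cv2.imwrite("pics/sc6.png",cv2.resize(p[190:290,270:400],None,fx=6,fy=6,interpolation=cv2.INTER_CUBIC))
```

```text
[ 4.07405088 -1.33397445 45.00118053] 0.5035078267121845 [ 437.05739806 -211.74857238   21.2995631 ]
0 [278. 248.]
10 [278. 255.]
19 [278. 262.]
30 [278. 271.]
54 [279. 296.]
250 [(np.int64(427), np.int64(-181), np.int64(47)), (np.int64(430), np.int64(-181), np.int64(47)), (np.int64(434), np.int64(-182), np.int64(45)), (np.int64(438), np.int64(-185), np.int64(43)), (np.int64(448), np.int64(-223), np.int64(13))]
260 [(np.int64(427), np.int64(-181), np.int64(53)), (np.int64(430), np.int64(-180), np.int64(53)), (np.int64(434), np.int64(-179), np.int64(53)), (np.int64(437), np.int64(-179), np.int64(53)), (np.int64(448), np.int64(-225), np.int64(20))]
270 [(np.int64(427), np.int64(-175), np.int64(61)), (np.int64(430), np.int64(-176), np.int64(61)), (np.int64(433), np.int64(-174), np.int64(62)), (np.int64(436), np.int64(-174), np.int64(62)), (np.int64(441), np.int64(-181), np.int64(57))]
280 [(np.int64(427), np.int64(-170), np.int64(69)), (np.int64(430), np.int64(-171), np.int64(69)), (np.int64(433), np.int64(-170), np.int64(69)), (np.int64(436), np.int64(-170), np.int64(69)), (np.int64(44
[... 1996 characters left out ...]
9), np.int64(109)), (np.int64(428), np.int64(-146), np.int64(110)), (np.int64(430), np.int64(-147), np.int64(110)), (np.int64(432), np.int64(-146), np.int64(110)), (np.int64(434), np.int64(-147), np.int64(110))]
380 [(np.int64(426), np.int64(-147), np.int64(112)), (np.int64(428), np.int64(-144), np.int64(113)), (np.int64(422), np.int64(-64), np.int64(137)), (np.int64(432), np.int64(-144), np.int64(113)), (np.int64(434), np.int64(-145), np.int64(113))]
390 [(np.int64(426), np.int64(-144), np.int64(115)), (np.int64(428), np.int64(-144), np.int64(115)), (np.int64(430), np.int64(-145), np.int64(115)), (np.int64(432), np.int64(-144), np.int64(115)), (np.int64(433), np.int64(-142), np.int64(116))]
```

View pics/w6c.png

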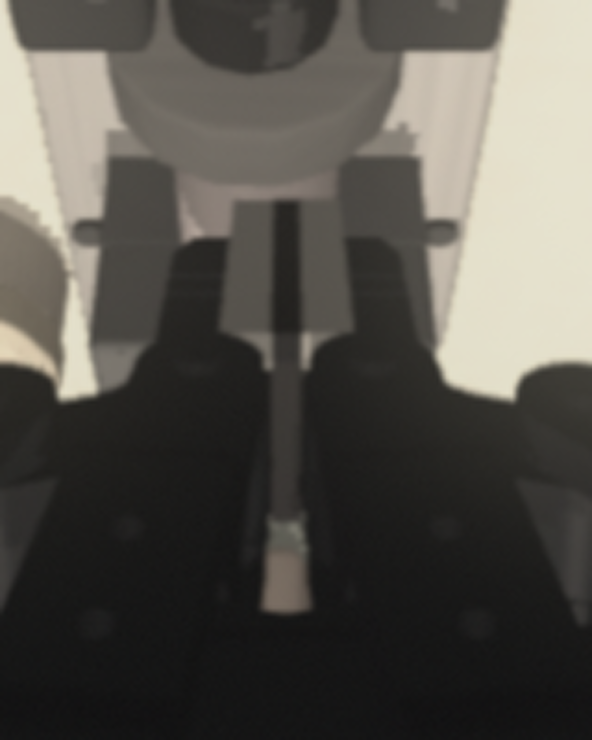

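View pics/sc6.png

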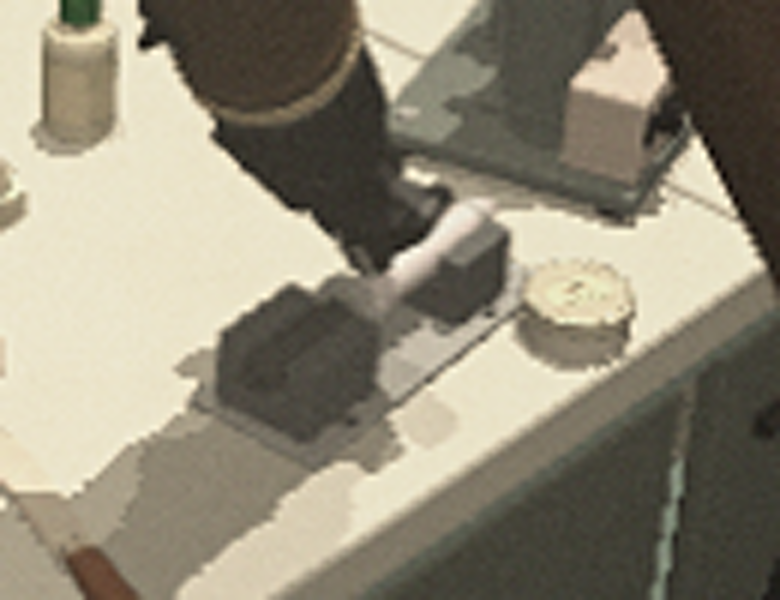

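Run:
```python
from h import *
# tool-frame coordinates of finger pixels in w4 (tool pose from recorded quaternion)
a=np.load("w4.npz");c=(a["A"],float(a["k"]),a["T"]);d=a["d"]
q=[0.191,0.65,0.714,-0.176];t=np.array([432.3,-212.1,108.7]);M=R.from_quat([q[1],q[2],q[3],q[0]]).as_matrix()
for v in range(254,330,8):
    print(v,[(u,)+tuple((M.T@(pt("wrist",u,v,d[v,u],c)-t)).round(0).astype(int).tolist()) for u in (195,200,205,212,218,222,335,345,355)])
# current
s=readout.observe();M=Rtool().as_matrix();n="wrist";c=K(n);p,d=optics.grab_frame(n)
print("now")
for v in range(244,300,6):
    print(v,[(u,)+tuple((M.T@(pt(n,u,v,d[v,u],c)-s["tcp_pos"])).round(0).astype(int).tolist()) for u in (250,258,266,270,278,286,294)])
```

```text
254 [(195, -77, -95, 171), (200, -77, -89, 171), (205, -77, -83, 171), (212, -77, -75, 172), (218, -76, -68, 169), (222, -77, -64, 171), (335, -67, 62, 147), (345, -65, 72, 144), (355, -65, 82, 142)]
262 [(195, -90, -98, 178), (200, -90, -92, 179), (205, 12, -32, -46), (212, 12, -29, -47), (218, 12, -26, -47), (222, 8, -26, -37), (335, 11, 25, -44), (345, 12, 29, -46), (355, -77, 84, 149)]
270 [(195, 8, -36, -46), (200, 12, -32, -53), (205, 12, -30, -54), (212, 12, -27, -53), (218, 9, -26, -47), (222, 4, -26, -37), (335, 8, 25, -45), (345, 13, 27, -55), (355, 12, 31, -54)]
278 [(195, 12, -33, -61), (200, 12, -31, -61), (205, 12, -29, -60), (212, 12, -26, -60), (218, 5, -26, -47), (222, 0, -26, -38), (335, 4, 25, -46), (345, 12, 26, -60), (355, 12, 30, -61)]
286 [(195, 12, -31, -67), (200, 12, -29, -67), (205, 12, -27, -67), (212, 8, -26, -61), (218, 2, -26, -49), (222, -3, -26, -40), (335, 1, 25, -47), (345, 10, 25, -64), (355, 12, 28, -67)]
294 [(195, 12, -30, -73), (200, 12, -28, -73), (205, 12, -26, -72), (212, 5, -26, -60), (218, -2, -26, -49), (222, -7, -26, -41), (335, -2, 25, 
[... 1535 characters left out ...]
(250, 8, -12, -49), (258, 8, -9, -49), (266, 12, -5, -57), (270, 12, -3, -58), (278, 12, 0, -57), (286, 12, 3, -57), (294, 8, 7, -49)]
280 [(250, 8, -12, -55), (258, 8, -8, -55), (266, 11, -5, -61), (270, 12, -3, -63), (278, 12, 0, -63), (286, 12, 3, -63), (294, 8, 6, -55)]
286 [(250, 8, -11, -60), (258, 8, -8, -60), (266, 12, -5, -66), (270, 12, -3, -67), (278, 12, 0, -66), (286, 12, 3, -67), (294, 12, 6, -66)]
292 [(250, 15, -10, -76), (258, 14, -7, -75), (266, 13, -5, -73), (270, 11, -3, -69), (278, 11, 0, -69), (286, 11, 3, -70), (294, 15, 5, -76)]
298 [(250, 14, -10, -79), (258, 14, -7, -79), (266, 13, -4, -77), (270, 13, -3, -77), (278, 9, 0, -70), (286, 13, 2, -77), (294, 14, 5, -79)]
```

The fingers shut on top of the rod. Depth and contact both put the real fingertips about 37 mm behind the reported TCP, so I'll lift, reopen and re-check.

```bash
python3 -m crank '[[0,0,0.2,0,0,0],[0,0,0.3,0,0,0],[0,0,0.3,0,0,0]]' -1 70
python3 - <<'E'
from h import *
s=readout.observe();n="wrist";c=K(n);p,d=optics.grab_frame(n);cv2.imwrite("pics/w7.png",p);np.savez("w7.npz",p=p,d=d,A=c[0],k=c[1],T=c[2],t=s["tcp_pos"],M=Rtool().as_matrix())
M=Rtool().as_matrix()
for v in range(230,300,5):
    print(v,[(u,)+tuple((M.T@(pt(n,u,v,d[v,u],c)-s["tcp_pos"])).round(0).astype(int).tolist()) for u in (266,270,278,286)])
E
python3 -m crank '[[0,0,0,0,0,0],[0,0,0,0,0,0],[0,0,0,0,0,0]]' 0.2
```

```text
clock: 5.9
tcp_pos: [433.2, -209.4, 94.7]
eef_rot: [0.192, 0.651, 0.714, -0.174]
contact_force: [0.8, 0.5, -0.3]
finger_gap: -0.1
230 [(266, -11, -9, 64), (270, -10, -6, 61), (278, -10, 0, 61), (286, -13, 7, 69)]
235 [(266, -16, -9, 68), (270, -15, -6, 66), (278, -15, 0, 64), (286, -18, 7, 73)]
240 [(266, -22, -9, 71), (270, -21, -6, 69), (278, -21, 0, 69), (286, -23, 7, 75)]
245 [(266, -27, -9, 73), (270, -26, -6, 71), (278, -25, 0, 70), (286, -53, 9, 140)]
250 [(266, -60, -12, 144), (270, -33, -6, 77), (278, -33, 0, 76), (286, -61, 9, 145)]
255 [(266, 12, -6, -38), (270, 12, -4, -38), (278, 12, 0, -37), (286, 12, 3, -37)]
260 [(266, 12, -5, -44), (270, 12, -4, -44), (278, 12, 0, -43), (286, 12, 3, -43)]
265 [(266, 12, -5, -48), (270, 12, -4, -48), (278, 12, 0, -50), (286, 12, 3, -48)]
270 [(266, 12, -5, -54), (270, 13, -3, -55), (278, 12, 0, -53), (286, 12, 3, -53)]
275 [(266, 12, -5, -57), (270, 12, -3, -59), (278, 12, 0, -58), (286, 11, 3, -57)]
280 [(266, 12, -5, -63), (270, 12, -3, -62), (278, 12, 0, -62), (286, 11, 3, -61)]
285 [(266, 12, -5, -67), (270, 12, -3, -66), (278, 12, 0, -66), (286, 12, 3, -67)]
290 [(266, 12, -5, -70), (270, 12, -3, -70), (278, 12, 0, -70), (286, 12, 3, -69)]
295 [(266, 13, -4, -75), (270, 10, -3, -70), (278, 10, 0, -71), (286, 13, 2, -75)]
clock: 6.25
tcp_pos: [431.1, -209.3, 91.6]
eef_rot: [0.191, 0.65, 0.715, -0.176]
contact_force: [0.7, 1.0, -0.2]
finger_gap: 43.0
```

View pics/w7.png

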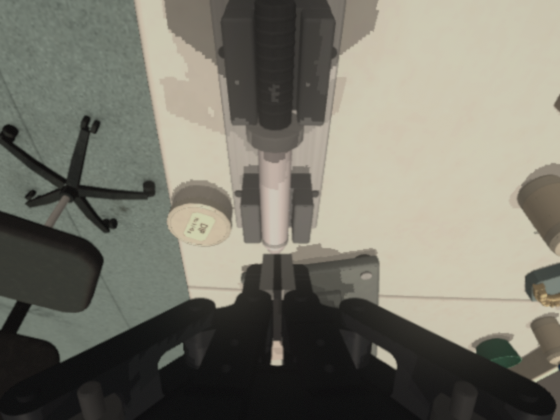

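Run:
```python
from h import *
a=np.load("w7.npz");c=(a["A"],float(a["k"]),a["T"]);g=cv2.cvtColor(a["p"],cv2.COLOR_BGR2GRAY).astype(float)
for v in (166,180,195,205,215,225):
    r=np.gradient(g[v,250:302]); print(v,250+r[:26].argmax(),250+26+r[26:].argmin(),g[v,255:300:3].astype(int))
f=lambda u,v,z:print((u,v,z),onz("wrist",u,v,z,c).round(1))
f(275.5,166,36);f(274.5,215,36);f(274,250.5,36);f(275,153,54)
t=tool(95.2,30);z=t.as_matrix()[:,2]
G=np.array([432.0,-199.7,36]);T=G+56*z;print(T,delta(T,t))
```

```text
166 260 288 [120 111 143 161 171 180 181 180 174 166 158 152 146 134 139]
180 259 290 [ 71  80 137 159 171 179 180 179 174 166 168 147  82  72  71]
195 260 289 [ 72  72 137 172 187 196 197 197 192 183 167 139 101  69  71]
205 260 288 [ 94  83 131 169 187 195 197 196 192 183 165 133 101  72  92]
215 261 288 [111 100 117 166 186 195 196 196 192 181 164 125  88  88 110]
225 261 287 [110 105 108 163 184 196 197 196 191 181 160 121  87  97 109]
(275.5, 166, 36) [ 430.5 -195.7   36. ]
(274.5, 215, 36) [ 434.  -243.1   36. ]
(274, 250.5, 36) [ 437.5 -287.9   36. ]
(275, 153, 54) [ 428.1 -172.5   54. ]
[ 434.53771225 -227.58476316  -12.49742261] ([0.014, -0.073, -0.416, 0.0007, -0.0014, -0.0011], 'deg', np.float64(0.3))
```

```bash
python3 -m crank '[[0.012,-0.073,-0.06,0,-0.001,-0.001],[0.012,-0.073,-0.2,0,-0.001,-0.001],[0.012,-0.073,-0.34,0,-0.001,-0.001],[0.012,-0.073,-0.41,0,-0.001,-0.001],[0.012,-0.073,-0.41,0,-0.001,-0.001],[0.012,-0.073,-0.41,0,-0.001,-0.001]]' 0.2 70
python3 - <<'E'
from h import *
n="wrist";c=K(n);p,d=optics.grab_frame(n);cv2.imwrite("pics/w8.png",p)
E
```

```text
clock: 6.85
tcp_pos: [434.1, -228.0, -10.3]
eef_rot: [0.192, 0.651, 0.713, -0.176]
contact_force: [-0.4, 0.9, -0.4]
finger_gap: 51.1
```

View pics/w8.png

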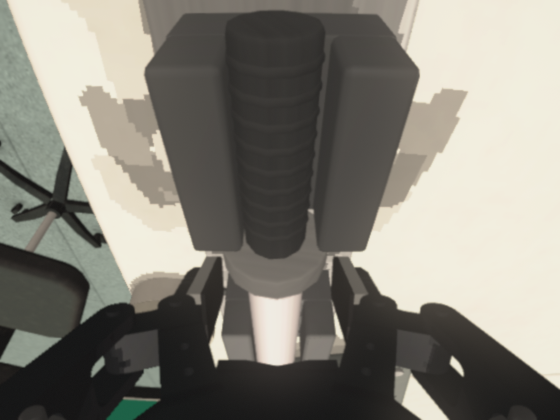

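Now the body sits between the pads with the collar behind them. No contact force shows, so I'll close.

```bash
python3 -m crank '[[0,0,0,0,0,0],[0,0,0,0,0,0],[0,0,0,0,0,0],[0,0,0,0,0,0],[0,0,0,0,0,0]]' -1 70
python3 - <<'E'
from h import *
n="wrist";s=readout.observe();c=K(n);p,d=optics.grab_frame(n);cv2.imwrite("pics/w9.png",p);np.savez("w9.npz",p=p,d=d,A=c[0],k=c[1],T=c[2],t=s["tcp_pos"],M=Rtool().as_matrix())
E
```

```text
clock: 7.4
tcp_pos: [435.2, -227.3, -9.5]
eef_rot: [0.192, 0.651, 0.713, -0.174]
contact_force: [-1.2, 3.6, 8.1]
finger_gap: 20.1
```

View pics/w9.png

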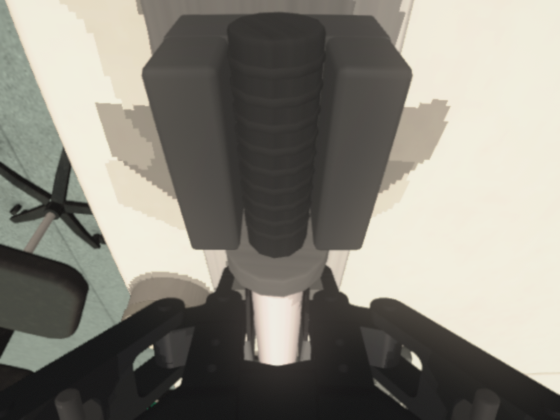

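```bash
python3 -m crank '[[0,0,0.02,0,0,0],[0,0,0.06,0,0,0],[0,0,0.12,0,0,0],[0,0,0.2,0,0,0],[0,0,0.3,0,0,0],[0,0,0.3,0,0,0]]'
python3 - <<'E'
from h import *
n="wrist";s=readout.observe();c=K(n);p,d=optics.grab_frame(n);cv2.imwrite("pics/w10.png",p);np.savez("w10.npz",p=p,d=d,A=c[0],k=c[1],T=c[2],t=s["tcp_pos"],M=Rtool().as_matrix())
p,d=optics.grab_frame("scene");cv2.imwrite("pics/sc10.png",cv2.resize(p[150:290,270:430],None,fx=4.5,fy=4.5,interpolation=cv2.INTER_CUBIC))
E
```

```text
clock: 8.05
tcp_pos: [436.0, -227.6, 67.3]
eef_rot: [0.193, 0.652, 0.713, -0.173]
contact_force: [-0.3, -0.3, -1.7]
finger_gap: 20.0
```

View pics/w10.png

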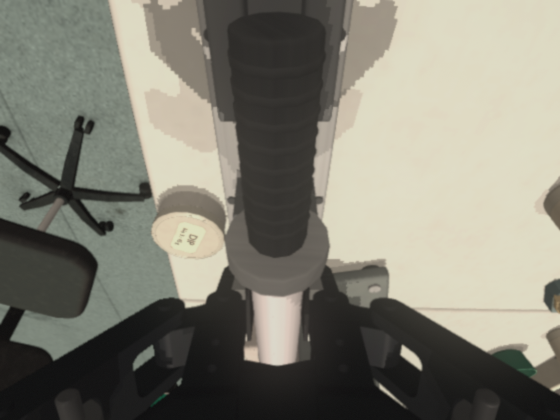

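View pics/sc10.png

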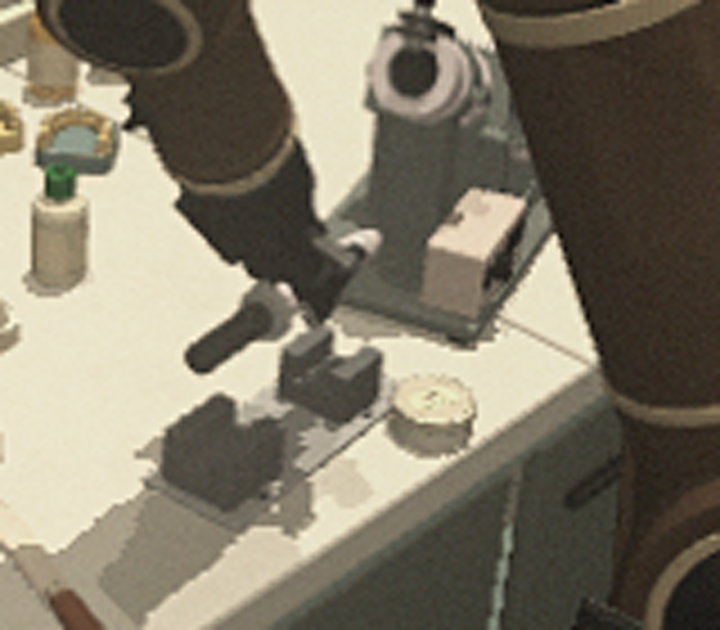

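Run:
```python
from h import *
a=np.load("w10.npz");c=(a["A"],float(a["k"]),a["T"]);d=a["d"];M=a["M"];t=a["t"];p=a["p"]
cv2.imwrite("pics/w10c.png",cv2.resize(p[0:300,200:350],None,fx=2.6,fy=2.6,interpolation=cv2.INTER_CUBIC)[:780])
tf=lambda u,v:(M.T@(pt("wrist",u,v,d[v,u],c)-t)).round(1)
for u,v in[(276,30),(276,50),(276,80),(276,120),(276,160),(276,200),(277,240),(240,240),(315,240),(245,220),(310,220),(250,255),(277,262),(305,255),(277,275),(277,285),(277,300),(277,320)]: print(u,v,d[v,u].round(1),tf(u,v))
# shank top ridge line fit -> axis dir in tool frame
P=np.array([tf(u,v) for v in range(50,235,3) for u in (270,273,276,279,282)])
q=P[abs(P[:,1])<6]; ce=np.median(q,0); 
k=np.polyfit(q[:,2],q[:,0],1)
dd=np.linalg.svd(q-q.mean(0))[2][0]; print("dir",dd, np.degrees(np.arctan2(dd[2],dd[0])),q.mean(0))
nc=np.array([.091,-.9958,0]);print("expected dir tool",M.T@nc)
O=np.array([429.3,-172.8,36]);b=np.load("w9.npz");print("expected origin tool",b["M"].T@(O-b["t"]))
```

```text
276 30 59.7 [  87.2   -0.8 -107.9]
276 50 57.8 [  83.1   -0.8 -111.1]
276 80 62.3 [  78.3   -0.9 -107.8]
276 120 68.2 [  70.8   -0.9 -103.8]
276 160 75.8 [ 61.7  -0.9 -98.4]
276 200 85.2 [ 50.5  -0.9 -91.8]
277 240 95.2 [ 36.9  -0.7 -85.3]
240 240 107.3 [ 32.7 -12.9 -73.9]
315 240 108.8 [ 32.1  12.1 -72.6]
245 220 98.9 [ 41.5 -10.4 -80.2]
310 220 114.4 [ 36.9  11.  -65.4]
250 255 102.9 [ 29.7  -9.2 -79.4]
277 262 102.5 [ 27.7  -0.7 -80.4]
305 255 102.9 [ 29.7   8.2 -79.4]
277 275 98.7 [ 25.5  -0.7 -85. ]
277 285 99.5 [ 22.2  -0.7 -85.1]
277 300 119.2 [  7.2  -0.7 -68.9]
277 320 131.5 [ -7.2  -0.7 -60.2]
dir [-0.84290773 -0.00171996  0.53805539] 147.44858715954797 [  64.50290323   -0.89548387 -100.84290323]
expected dir tool [-8.65998166e-01  4.29938877e-04  4.99945628e-01]
expected origin tool [ 24.62818219  -0.85311955 -66.78462666]
```

View pics/w10c.png

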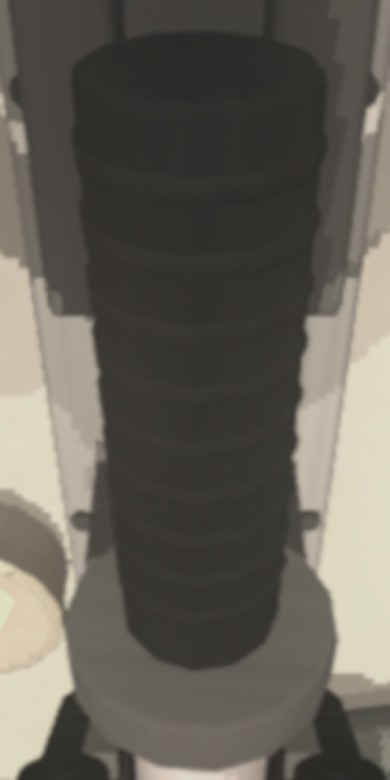

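```bash
cat >> h.py <<'E'
Mo=np.array([486.7,-373.7,184.7]); az=107.6
oo=np.array([np.cos(np.radians(az))*.866,np.sin(np.radians(az))*.866,.5])
def ins(s,p=0.5,off=(25,-0.9,-66.5),up=0):
    t=tool(az,p); return Mo+s*oo-t.as_matrix()@np.array(off)+up*np.array([0,0,1]),t
E
python3 - <<'E'
from h import *
for s in(165,120,62): 
    P,t=ins(s);print(s,P.round(1),delta(P,t))
E
```

```text
165 [ 452.1 -261.6  200.9] ([0.068, -0.138, 0.543, 0.1609, 0.0333, 0.0675], 'deg', np.float64(32.0))
120 [ 463.9 -298.8  178.4] ([0.115, -0.287, 0.453, 0.1609, 0.0333, 0.0675], 'deg', np.float64(32.0))
62 [ 479.1 -346.6  149.4] ([0.176, -0.478, 0.337, 0.1609, 0.0333, 0.0675], 'deg', np.float64(32.0))
```

```bash
python3 -m crank '[[0,0.05,0.2,0,0,0],[0.02,0.05,0.4,0.03,0.006,0.013],[0.04,0,0.543,0.07,0.015,0.03],[0.068,-0.06,0.543,0.11,0.023,0.047],[0.068,-0.138,0.543,0.1609,0.0333,0.0675],[0.068,-0.138,0.543,0.1609,0.0333,0.0675],[0.068,-0.138,0.543,0.1609,0.0333,0.0675]]'
python3 - <<'E'
from h import *
for s in(165,120,62): 
    P,t=ins(s);print(s,P.round(1),delta(P,t))
n="wrist";s=readout.observe();print(s["joint_positions"].round(2));c=K(n);p,d=optics.grab_frame(n);cv2.imwrite("pics/w11.png",p);np.savez("w11.npz",p=p,d=d,A=c[0],k=c[1],T=c[2],t=s["tcp_pos"],M=Rtool().as_matrix())
p,d=optics.grab_frame("scene");cv2.imwrite("pics/sc11.png",cv2.resize(p[130:270,270:430],None,fx=4.5,fy=4.5,interpolation=cv2.INTER_CUBIC))
p,d=optics.grab_frame("side");cv2.imwrite("pics/si11.png",cv2.resize(p[200:350,190:350],None,fx=4.5,fy=4.5,interpolation=cv2.INTER_CUBIC)[:600])
E
```

```text
clock: 8.85
tcp_pos: [451.7, -263.5, 200.1]
eef_rot: [0.003, 0.59, 0.807, -0.003]
contact_force: [-0.2, -0.3, -2.5]
finger_gap: 20.1
165 [ 452.1 -261.6  200.9] ([0.002, 0.007, 0.003, -0.0003, -0.0004, -0.0005], 'deg', np.float64(0.1))
120 [ 463.9 -298.8  178.4] ([0.049, -0.141, -0.087, -0.0003, -0.0004, -0.0005], 'deg', np.float64(0.1))
62 [ 479.1 -346.6  149.4] ([0.109, -0.333, -0.203, -0.0003, -0.0004, -0.0005], 'deg', np.float64(0.1))
[-0.09  0.26  0.64  1.88 -0.17  1.06  0.92]
```

View pics/sc11.png

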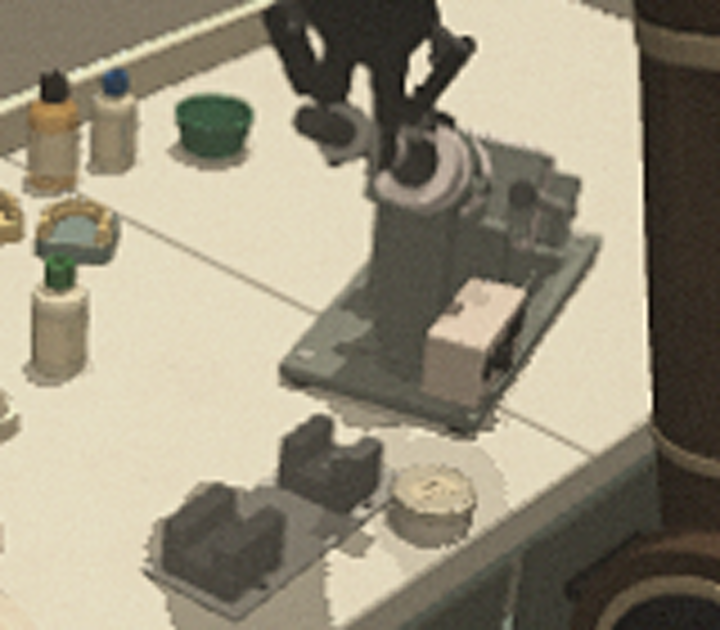

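View pics/si11.png

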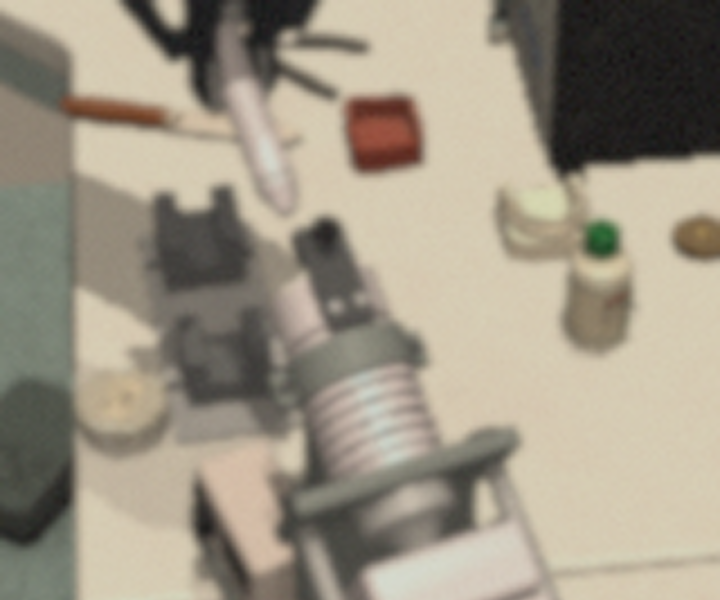

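View pics/w11.png

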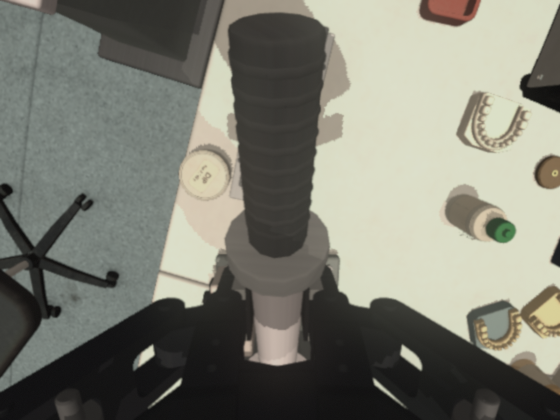

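Run:
```python
from h import *
s=readout.observe();O=s["tcp_pos"]+Rtool().as_matrix()@np.array([25,-.9,-66.5])
Rm=Rtool().as_matrix();dn=Rm@np.array([-.862,0,.507]);print(O,dn, (O-Mo)@oo, (O-Mo)-((O-Mo)@oo)*oo, "nose off",(O+115*dn-Mo)-((O+115*dn-Mo)@oo)*oo)
for n,f in(("side",lambda q:((q[0]-190)*4.5,(q[1]-200)*4.5)),("scene",lambda q:((q[0]-270)*4.5,(q[1]-130)*4.5))):
    for P in(O,O+101*dn,O+115*dn,Mo,O-75*dn): print(n,np.round(f(proj(n,P))))
```

```text
[ 442.20270577 -239.44993176  265.42320349] [ 0.25659216 -0.828489   -0.49785485] 162.83180167050054 [-1.85940831 -0.16157853 -0.69269735] nose off [-2.46444153 -0.50919502 -0.44578692]
side [212.  27.]
side [273. 188.]
side [282. 211.]
side [317. 289.]
side [169. -87.]
scene [340. 134.]
scene [387. 151.]
scene [393. 153.]
scene [409. 159.]
scene [301. 120.]
```

Run:
```python
from h import *
up=np.array([0,0,1])-.5*oo;up/=np.linalg.norm(up)
f=lambda q:((q[0]-190)*4.5,(q[1]-200)*4.5)
for z,h in((17,48),(20,40),(0,35),(-20,35)): print(z,h,np.round(f(proj("side",Mo+z*oo+h*up))))
# cylinder axis further in: mid-fins
for z in(-40,-100): print(z,np.round(f(proj("side",Mo+z*oo+31*up))))
```

```text
17 48 [322. 227.]
20 40 [317. 228.]
0 35 [329. 266.]
-20 35 [342. 301.]
-40 [355. 338.]
-100 [397. 446.]
```

```bash
python3 -m crank '[[0.025,-0.07,-0.043,0,0,0],[0.053,-0.141,-0.087,0,0,0],[0.053,-0.141,-0.087,0,0,0],[0.053,-0.141,-0.087,0,0,0]]'
python3 - <<'E'
from h import *
s=readout.observe();O=s["tcp_pos"]+Rtool().as_matrix()@np.array([25,-.9,-66.5]);S=(O-Mo)@oo;print(s["qd"].round(3).max(),S,(O-Mo)-S*oo)
p,d=optics.grab_frame("side");cv2.imwrite("pics/si12.png",cv2.resize(p[210:300,210:310],None,fx=6.5,fy=6.5,interpolation=cv2.INTER_CUBIC))
p,d=optics.grab_frame("scene");cv2.imwrite("pics/sc12.png",cv2.resize(p[130:200,310:410],None,fx=6.5,fy=6.5,interpolation=cv2.INTER_CUBIC))
for P in(O,O+101*(-oo),O+115*(-oo),Mo): print(((np.array(proj("side",P))-[210,210])*6.5).round(),((np.array(proj("scene",P))-[310,130])*6.5).round())
E
```

```text
clock: 9.4
tcp_pos: [464.4, -295.7, 177.6]
eef_rot: [0.002, 0.59, 0.807, -0.005]
contact_force: [0.6, -0.0, -1.9]
finger_gap: 20.4
0.011 121.99094699086615 [ 1.34172235  1.56138932 -1.86433716]
[220.  65.] [251. 205.]
[312. 302.] [314. 229.]
[325. 336.] [322. 232.]
[328. 353.] [330. 230.]
```

View pics/si12.png

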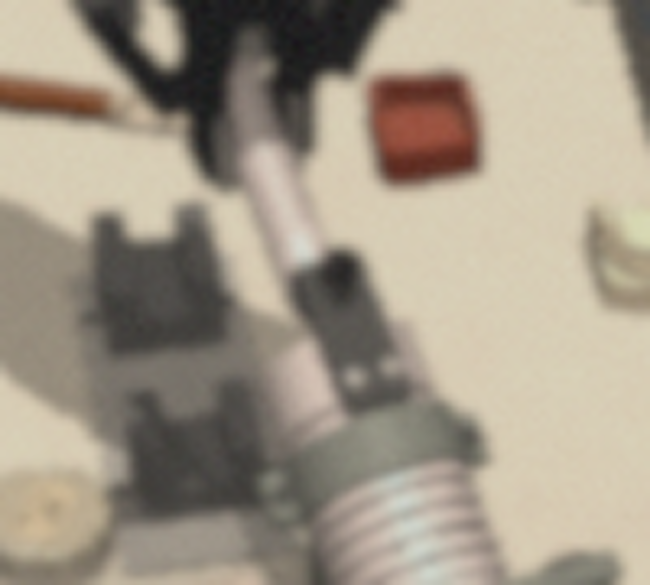

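View pics/sc12.png

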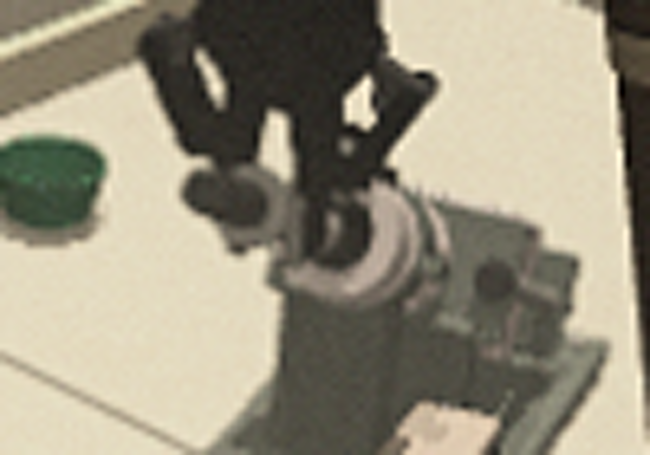

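```bash
for i in 1 2 3 4; do python3 -m crank '[[0,0,0,0,0,0]]' | sed -n 2p; done; python3 -c "
from h import *
for i in range(3):
  s=readout.observe();print(s['tcp_pos'],s['clock'])"
```

```text
tcp_pos: [465.2, -296.1, 178.9]
tcp_pos: [465.2, -296.5, 179.0]
tcp_pos: [465.1, -296.9, 179.0]
tcp_pos: [465.0, -297.1, 178.9]
[ 465.02428925 -297.08388394  178.88959347] 9.9
[ 465.02428925 -297.08388394  178.88959347] 9.9
[ 465.02428925 -297.08388394  178.88959347] 9.9
```

```bash
cat >> h.py <<'E'
def st(off=(25,-.9,-66.5)):
    s=readout.observe();O=s["tcp_pos"]+Rtool().as_matrix()@np.array(off);S=(O-Mo)@oo
    L=np.array([-np.sin(np.radians(az)),np.cos(np.radians(az)),0])*-1;up=np.cross(oo,L);up*=np.sign(up[2])
    print("t",s["clock"],"s",S.round(1),"lat(+x)",((O-Mo)@L).round(2) if L[0]>0 else ((O-Mo)@-L).round(2),"up",((O-Mo)@up).round(2),"F",s["contact_force"].round(1),"Fax",(s["contact_force"]@oo).round(1),"gap",s["finger_gap"].round(1),"tz",Rtool().as_matrix()[:,2].round(3))
E
python3 -c "
from h import *
st()
for S in (100,62):
  P,t=ins(S);print(delta(P,t))"
```

```text
Traceback (most recent call last):
  File "h.py", line 38, in st
    print("t",s["clock"],"s",S.round(1),"lat(+x)",((O-Mo)@L).round(2) if L[0]>0 else ((O-Mo)@-L).round(2),"up",((O-Mo)@up).round(2),"F",s["contact_force"].round(1),"Fax",(s["contact_force"]@oo).round(1),"gap",s["finger_gap"].round(1),"tz",Rtool().as_matrix()[:,2].round(3))
                                                                                                                                                                                                                 ^^^^^^^^^^^^^^^^^^^^^
AttributeError: 'float' object has no attribute 'round'
```

```bash
sed -i 's/s\["finger_gap"\].round(1)/round(float(s["finger_gap"]),1)/' h.py
python3 -c "
from h import *
st()
for S in (100,62):
  P,t=ins(S);print(delta(P,t))"
```

```text
t 9.9 s 121.4 lat(+x) 1.68 up -0.3 F [-0.3 -0.7 -1.4] Fax -1.2 gap 20.1 tz [ 0.001 -0.01  -1.   ]
([0.016, -0.073, -0.042, 0.0006, -0.0004, -0.0004], 'deg', np.float64(0.1))
([0.056, -0.198, -0.118, 0.0006, -0.0004, -0.0004], 'deg', np.float64(0.1))
```

```bash
python3 -m crank '[[0,-0.02,-0.01,0,0,0],[0.008,-0.045,-0.026,0,0,0],[0.016,-0.073,-0.042,0,0,0],[0.016,-0.073,-0.042,0,0,0],[0.016,-0.073,-0.042,0,0,0]]'
python3 - <<'E'
from h import *
st()
p,d=optics.grab_frame("side");cv2.imwrite("pics/si13.png",cv2.resize(p[210:300,210:310],None,fx=6.5,fy=6.5,interpolation=cv2.INTER_CUBIC))
p,d=optics.grab_frame("scene");cv2.imwrite("pics/sc13.png",cv2.resize(p[130:200,310:410],None,fx=6.5,fy=6.5,interpolation=cv2.INTER_CUBIC))
E
```

```text
clock: 10.4
tcp_pos: [468.7, -315.8, 167.8]
eef_rot: [0.003, 0.59, 0.807, -0.004]
contact_force: [-0.5, 0.4, -1.4]
finger_gap: 20.0
t 10.4 s 99.4 lat(+x) -0.42 up -0.39 F [-0.5  0.4 -1.4] Fax -0.2 gap 20.0 tz [ 0.   -0.01 -1.  ]
```

View pics/si13.png

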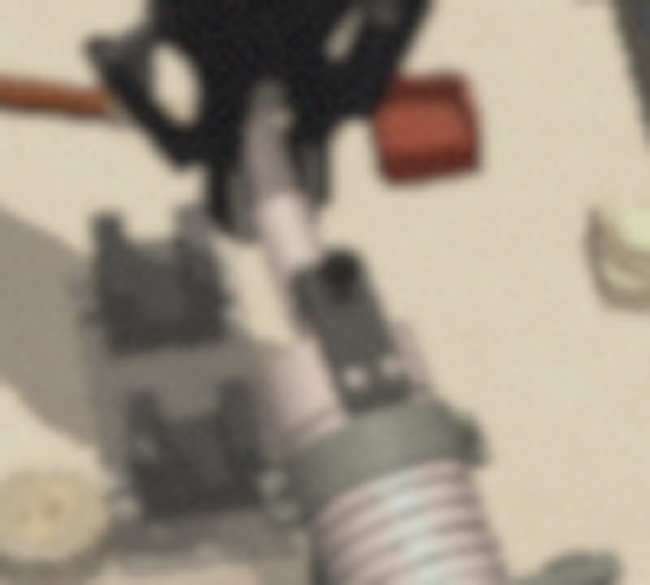

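View pics/sc13.png

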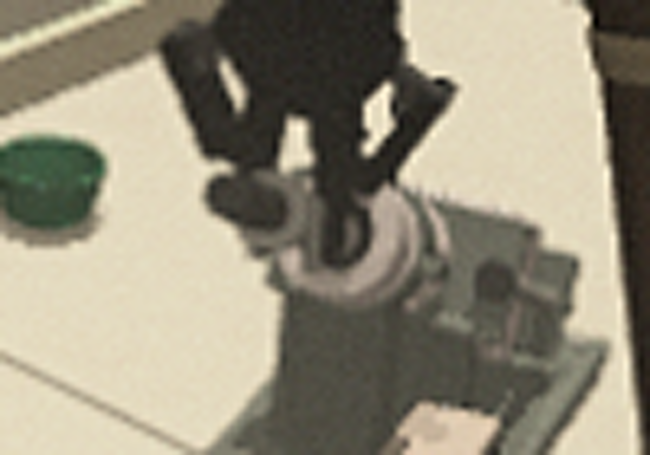

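```bash
python3 -m crank '[[0.006,-0.016,-0.01,0,0,0],[0.012,-0.033,-0.02,0,0,0],[0.017,-0.05,-0.03,0,0,0],[0.017,-0.05,-0.03,0,0,0]]'
python3 -c "
from h import *
st()"
```

```text
clock: 10.9
tcp_pos: [473.1, -328.6, 160.3]
eef_rot: [0.003, 0.59, 0.807, -0.004]
contact_force: [0.5, -0.1, -1.2]
finger_gap: 20.2
t 10.9 s 83.9 lat(+x) -0.11 up -0.19 F [ 0.5 -0.1 -1.2] Fax -0.8 gap 20.2 tz [ 0.    -0.011 -1.   ]
```

```bash
python3 -m crank '[[0.006,-0.018,-0.011,0,0,0],[0.012,-0.036,-0.022,0,0,0],[0.018,-0.054,-0.033,0,0,0],[0.023,-0.073,-0.044,0,0,0],[0.023,-0.073,-0.044,0,0,0]]'
python3 - <<'E'
from h import *
st()
p,d=optics.grab_frame("side");cv2.imwrite("pics/si14.png",cv2.resize(p[210:300,210:310],None,fx=6.5,fy=6.5,interpolation=cv2.INTER_CUBIC))
n="wrist";p,d=optics.grab_frame(n);cv2.imwrite("pics/w14.png",p)
E
```

```text
clock: 11.4
tcp_pos: [478.8, -346.9, 149.2]
eef_rot: [0.003, 0.59, 0.807, -0.004]
contact_force: [0.4, -0.2, -1.2]
finger_gap: 20.4
t 11.4 s 61.8 lat(+x) -0.19 up -0.16 F [ 0.4 -0.2 -1.2] Fax -0.9 gap 20.4 tz [ 0.   -0.01 -1.  ]
```

View pics/si14.png

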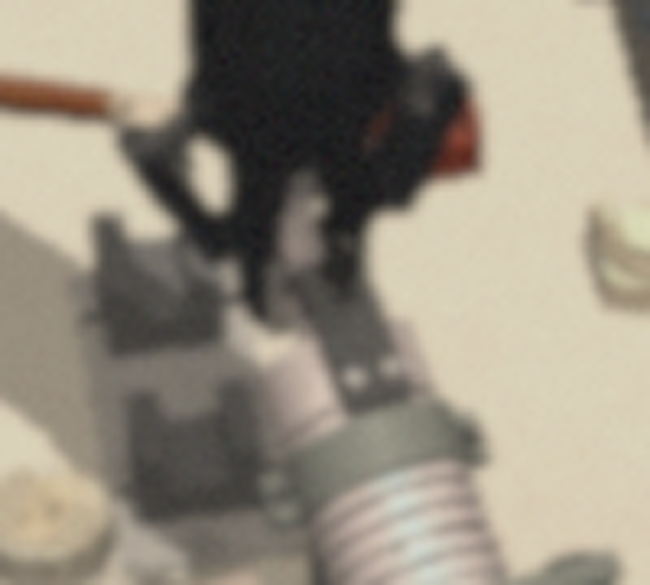

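View pics/w14.png

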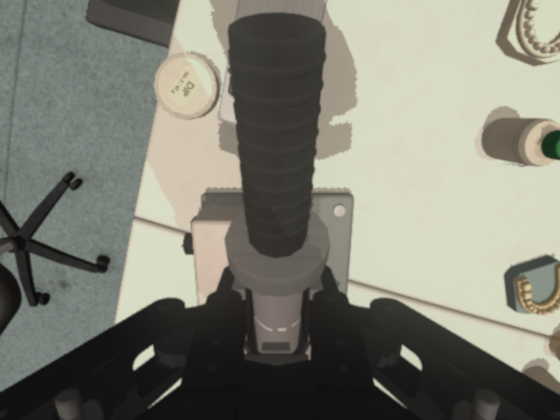

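```bash
python3 -m crank '[[0,0,0,0,0,0],[0,0,0,0,0,0],[0,0,0,0,0,0],[0,0,0,0,0,0],[0,0,0,0,0,0]]' 0.2
python3 - <<'E'
from h import *
st()
n="wrist";p,d=optics.grab_frame(n);cv2.imwrite("pics/w15.png",p)
E
```

```text
clock: 12.0
tcp_pos: [479.0, -346.1, 149.8]
eef_rot: [0.004, 0.59, 0.807, -0.004]
contact_force: [0.6, 0.6, -0.8]
finger_gap: 50.8
t 12.0 s 62.7 lat(+x) 0.23 up 0.02 F [ 0.6  0.6 -0.8] Fax -0.1 gap 50.8 tz [ 0.001 -0.01  -1.   ]
```

View pics/w15.png

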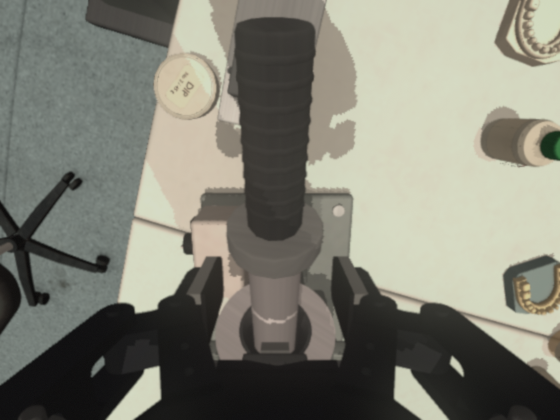

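Run:
```python
from h import *
n="wrist";c=K(n);s=readout.observe();M=Rtool().as_matrix();p,d=optics.grab_frame(n)
f=lambda u,v:(pt(n,u,v,d[v,u],c))
up=np.array([0,0,1])-.5*oo;up/=np.linalg.norm(up)
for u,v in[(275,30),(275,50),(275,100),(275,150),(275,200),(275,225),(275,255),(275,285),(275,310)]:
    P=f(u,v)-Mo;print(v,d[v,u].round(1),"s",(P@oo).round(1),"up",(P@up).round(1))
```

```text
30 70.0 s 133.7 up -7.8
50 71.9 s 129.8 up -6.5
100 80.0 s 118.0 up -5.8
150 88.7 s 104.3 up -4.0
200 98.9 s 87.8 up -1.5
225 104.9 s 78.0 up 0.0
255 106.2 s 70.3 up 6.3
285 125.0 s 47.1 up 3.5
310 136.3 s 29.8 up 5.2
```

```bash
python3 -m crank '[[-0.02,0.07,0.04,0,0,0],[-0.045,0.135,0.06,0,0,0],[-0.07,0.2,0.075,0,0,0],[-0.09,0.268,0.08,0,0,0],[-0.09,0.268,0.08,0,0,0],[-0.09,0.268,0.08,0,0,0]]'
python3 - <<'E'
from h import *
st()
n="wrist";c=K(n);p,d=optics.grab_frame(n);cv2.imwrite("pics/w16.png",p);np.savez("w16.npz",p=p,d=d,A=c[0],k=c[1],T=c[2])
s=readout.observe();M=Rtool().as_matrix()
for u,v in[(275,240),(275,260),(275,280),(275,300),(275,320),(275,340)]: print(v,(M.T@(pt(n,u,v,d[v,u],c)-s["tcp_pos"])).round(1))
E
```

```text
clock: 12.7
tcp_pos: [456.8, -279.3, 170.0]
eef_rot: [0.004, 0.59, 0.808, -0.004]
contact_force: [-0.5, -0.7, -0.8]
finger_gap: 51.1
t 12.7 s 133.7 lat(+x) -0.81 up -17.77 F [-0.5 -0.7 -0.8] Fax -0.8 gap 51.1 tz [ 0.002 -0.01  -1.   ]
240 [-58.5  -2.2 171.1]
260 [ 23.3  -1.  -67.5]
280 [ 19.7  -1.  -75.8]
300 [  9.8  -1.  -72. ]
320 [ -3.   -1.  -65.2]
340 [-16.6  -1.1 -59.5]
```

View pics/w16.png

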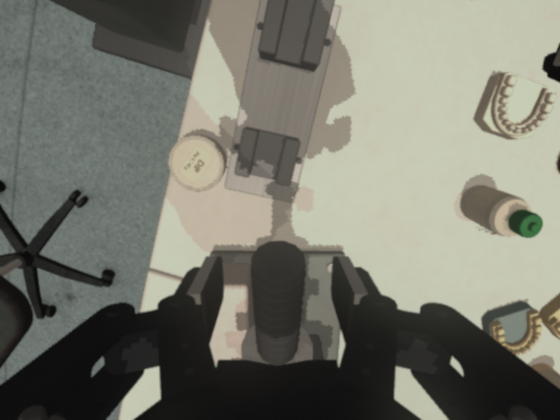

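```bash
python3 -m crank '[[0,0,0,0,0,0],[0,0,0,0,0,0],[0,0,0,0,0,0],[0,0,0,0,0,0],[0,0,0,0,0,0]]' -1 100
python3 - <<'E'
from h import *
st()
n="wrist";c=K(n);p,d=optics.grab_frame(n);cv2.imwrite("pics/w17.png",p);np.savez("w17.npz",p=p,d=d,A=c[0],k=c[1],T=c[2])
p,d=optics.grab_frame("side");cv2.imwrite("pics/si17.png",cv2.resize(p[210:300,210:310],None,fx=6.5,fy=6.5,interpolation=cv2.INTER_CUBIC))
p,d=optics.grab_frame("scene");cv2.imwrite("pics/sc17.png",cv2.resize(p[130:200,310:410],None,fx=6.5,fy=6.5,interpolation=cv2.INTER_CUBIC))
E
```

```text
clock: 13.25
tcp_pos: [456.5, -279.8, 169.7]
eef_rot: [0.004, 0.59, 0.807, -0.004]
contact_force: [-0.8, -1.2, 0.4]
finger_gap: 17.9
t 13.25 s 133.3 lat(+x) -1.21 up -17.8 F [-0.8 -1.2  0.4] Fax -0.6 gap 17.9 tz [ 0.001 -0.011 -1.   ]
```

View pics/w17.png

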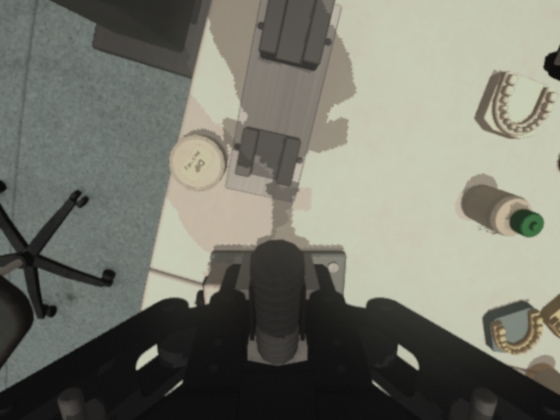

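View pics/si17.png

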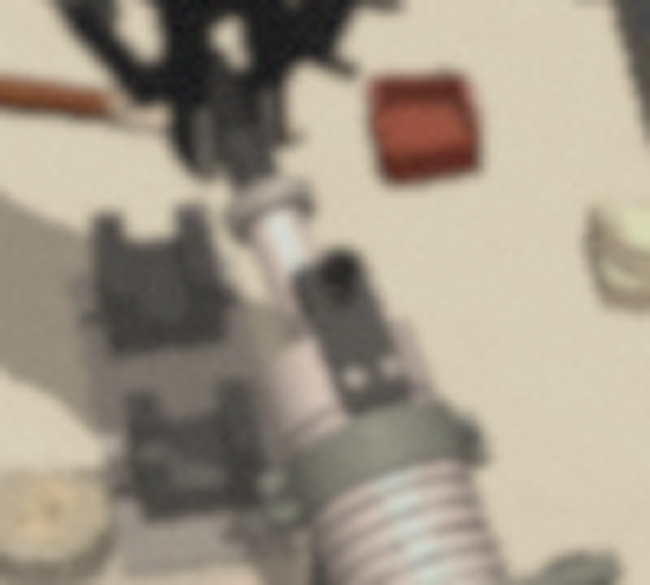

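View pics/sc17.png

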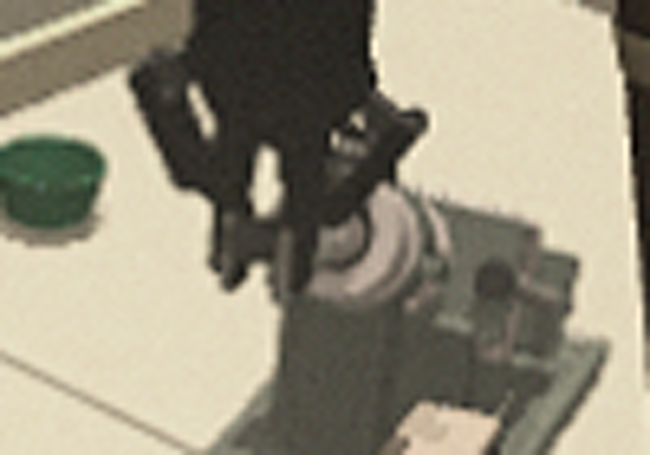

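Run:
```python
from h import *
g=(0,-.9,-55)
st(g)
for S,p in((107,5.2),(102,5.2),(75,5.2),(45,5.2),(42,5.2)):
    P,t=ins(S,p,g);print(S,P.round(1),delta(P,t))
```

```text
t 13.4 s 106.0 lat(+x) -1.24 up -14.99 F [ 0.4 -3.9 -1.7] Fax -4.2 gap 17.6 tz [ 0.001 -0.011 -1.   ]
107 [ 461.  -289.9  183.4] ([0.018, -0.04, 0.055, -0.024, -0.0083, -0.0002], 'deg', np.float64(4.6))
102 [ 462.4 -294.   180.9] ([0.024, -0.057, 0.045, -0.024, -0.0083, -0.0002], 'deg', np.float64(4.6))
75 [ 469.4 -316.3  167.4] ([0.052, -0.146, -0.009, -0.024, -0.0083, -0.0002], 'deg', np.float64(4.6))
45 [ 477.3 -341.   152.4] ([0.083, -0.245, -0.069, -0.024, -0.0083, -0.0002], 'deg', np.float64(4.6))
42 [ 478.1 -343.5  150.9] ([0.087, -0.255, -0.075, -0.024, -0.0083, -0.0002], 'deg', np.float64(4.6))
```

```bash
python3 -m crank '[[0.005,-0.011,0.013,-0.008,-0.0027,0],[0.01,-0.022,0.026,-0.016,-0.0054,0],[0.015,-0.033,0.04,-0.024,-0.008,0],[0.019,-0.045,0.055,-0.031,-0.0105,0],[0.019,-0.045,0.055,-0.031,-0.0105,0],[0.019,-0.045,0.055,-0.031,-0.0105,0]]'
python3 - <<'E'
from h import *
g=(0,-.9,-55)
st(g)
n="wrist";c=K(n);p,d=optics.grab_frame(n);cv2.imwrite("pics/w18.png",p)
for S,p in((107,6.5),(85,6.5),(75,6.5),(45,6.5),(42,6.5)):
    P,t=ins(S,p,g);print(S,P.round(1),delta(P,t))
p,d=optics.grab_frame("side");cv2.imwrite("pics/si18.png",cv2.resize(p[210:300,210:310],None,fx=6.5,fy=6.5,interpolation=cv2.INTER_CUBIC))
E
```

```text
clock: 14.0
tcp_pos: [460.7, -289.1, 183.2]
eef_rot: [0.044, 0.589, 0.806, -0.033]
contact_force: [-3.0, 5.0, -5.3]
finger_gap: 17.9
t 14.0 s 108.4 lat(+x) -0.07 up -1.27 F [-3.   5.  -5.3] Fax 2.3 gap 17.9 tz [ 0.033 -0.105 -0.994]
107 [ 461.4 -291.   183.6] ([0.002, -0.007, 0.002, -0.0008, -0.0005, -0.0006], 'deg', np.float64(0.2))
85 [ 467.2 -309.2  172.6] ([0.025, -0.08, -0.042, -0.0008, -0.0005, -0.0006], 'deg', np.float64(0.2))
75 [ 469.8 -317.5  167.6] ([0.036, -0.113, -0.062, -0.0008, -0.0005, -0.0006], 'deg', np.float64(0.2))
45 [ 477.7 -342.2  152.6] ([0.067, -0.212, -0.122, -0.0008, -0.0005, -0.0006], 'deg', np.float64(0.2))
42 [ 478.4 -344.7  151.1] ([0.071, -0.222, -0.128, -0.0008, -0.0005, -0.0006], 'deg', np.float64(0.2))
```

View pics/si18.png

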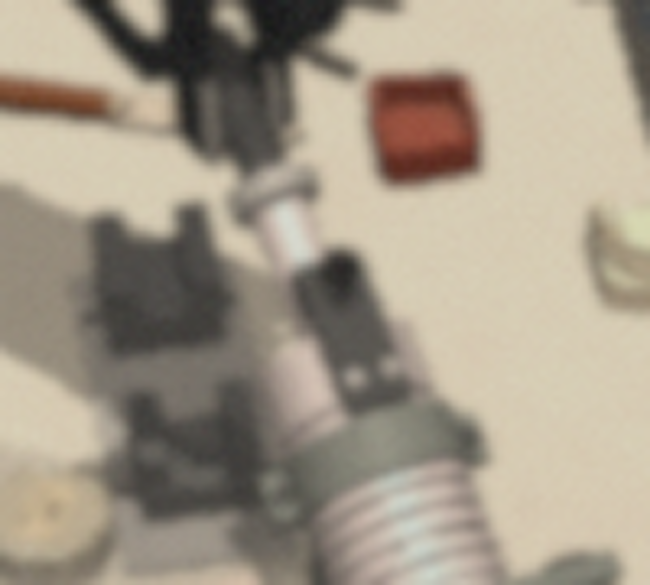

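View pics/w18.png

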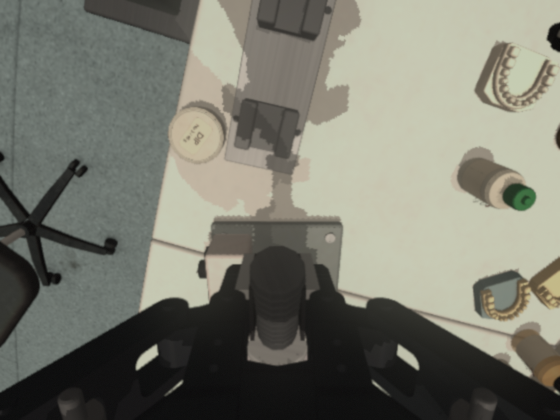

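```bash
python3 -m crank '[[0.006,-0.02,-0.008,0,0,0],[0.012,-0.04,-0.018,0,0,0],[0.018,-0.06,-0.03,0,0,0],[0.025,-0.08,-0.042,0,0,0],[0.025,-0.08,-0.042,0,0,0]]'
python3 - <<'E'
from h import *
g=(0,-.9,-55)
st(g)
for S in (65,52,45,42):
    P,t=ins(S,6.5,g);print(S,P.round(1),delta(P,t))
E
```

```text
clock: 14.6
tcp_pos: [467.2, -310.2, 172.1]
eef_rot: [0.045, 0.589, 0.806, -0.033]
contact_force: [-0.6, 1.4, -8.2]
finger_gap: 18.1
t 14.6 s 83.8 lat(+x) -0.27 up 0.16 F [-0.6  1.4 -8.2] Fax -2.8 gap 18.1 tz [ 0.032 -0.107 -0.994]
65 [ 472.4 -325.7  162.6] ([0.021, -0.062, -0.038, -0.0004, -0.0006, -0.0003], 'deg', np.float64(0.1))
52 [ 475.8 -336.4  156.1] ([0.035, -0.105, -0.064, -0.0004, -0.0006, -0.0003], 'deg', np.float64(0.1))
45 [ 477.7 -342.2  152.6] ([0.042, -0.128, -0.078, -0.0004, -0.0006, -0.0003], 'deg', np.float64(0.1))
42 [ 478.4 -344.7  151.1] ([0.045, -0.138, -0.084, -0.0004, -0.0006, -0.0003], 'deg', np.float64(0.1))
```

```bash
python3 -m crank '[[0.007,-0.02,-0.014,0,0,0],[0.014,-0.041,-0.027,0,0,0],[0.021,-0.062,-0.041,0,0,0],[0.021,-0.062,-0.041,0,0,0]]'
python3 - <<'E'
from h import *
g=(0,-.9,-55)
st(g)
for S in (52,45,42):
    P,t=ins(S,6.5,g);print(S,P.round(1),delta(P,t))
p,d=optics.grab_frame("side");cv2.imwrite("pics/si19.png",cv2.resize(p[210:300,210:310],None,fx=6.5,fy=6.5,interpolation=cv2.INTER_CUBIC))
n="wrist";c=K(n);p,d=optics.grab_frame(n);cv2.imwrite("pics/w19.png",p)
E
```

```text
clock: 15.0
tcp_pos: [472.0, -324.6, 161.7]
eef_rot: [0.044, 0.589, 0.806, -0.033]
contact_force: [-2.6, 5.3, -5.7]
finger_gap: 17.8
t 15.0 s 65.4 lat(+x) -0.01 up -1.16 F [-2.6  5.3 -5.7] Fax 2.2 gap 17.8 tz [ 0.032 -0.105 -0.994]
52 [ 475.8 -336.4  156.1] ([0.015, -0.047, -0.023, -0.001, -0.0009, -0.0005], 'deg', np.float64(0.3))
45 [ 477.7 -342.2  152.6] ([0.023, -0.07, -0.037, -0.001, -0.0009, -0.0005], 'deg', np.float64(0.3))
42 [ 478.4 -344.7  151.1] ([0.026, -0.08, -0.043, -0.001, -0.0009, -0.0005], 'deg', np.float64(0.3))
```

View pics/si19.png

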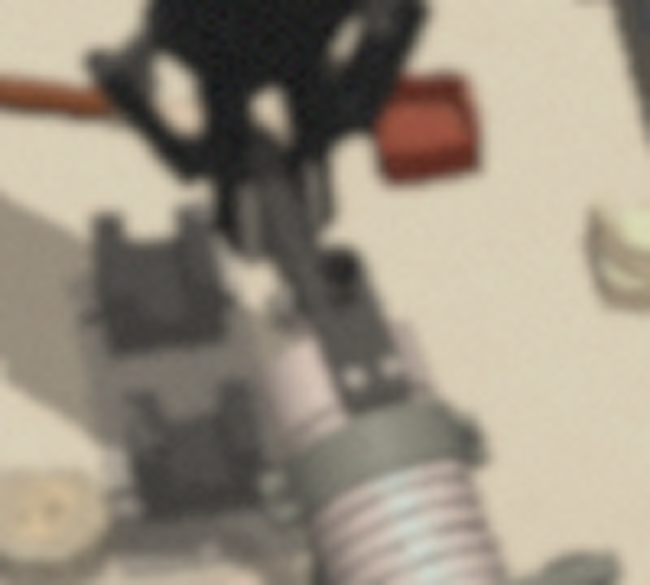

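View pics/w19.png

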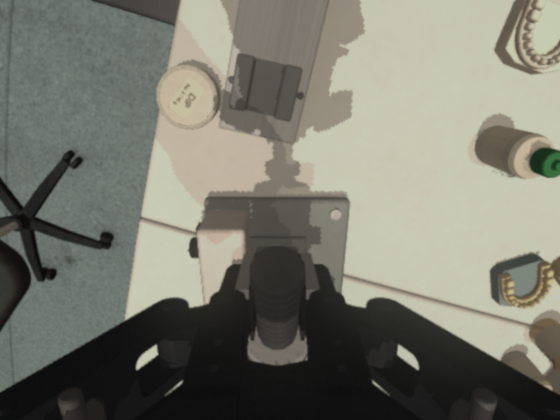

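```bash
python3 -m crank '[[0.005,-0.016,-0.006,0,0,0],[0.01,-0.032,-0.014,0,0,0],[0.015,-0.047,-0.023,0,0,0],[0.015,-0.047,-0.023,0,0,0]]'
python3 - <<'E'
from h import *
g=(0,-.9,-55)
st(g)
for S in (45,42,40):
    P,t=ins(S,6.5,g);print(S,P.round(1),delta(P,t))
E
```

```text
clock: 15.5
tcp_pos: [475.4, -335.6, 155.7]
eef_rot: [0.043, 0.589, 0.806, -0.033]
contact_force: [-4.4, 8.4, -6.0]
finger_gap: 17.7
t 15.5 s 52.5 lat(+x) -0.06 up -0.59 F [-4.4  8.4 -6. ] Fax 5.1 gap 17.7 tz [ 0.031 -0.104 -0.994]
45 [ 477.7 -342.2  152.6] ([0.009, -0.027, -0.013, -0.0014, -0.0012, -0.0006], 'deg', np.float64(0.3))
42 [ 478.4 -344.7  151.1] ([0.012, -0.037, -0.019, -0.0014, -0.0012, -0.0006], 'deg', np.float64(0.3))
40 [ 479.  -346.3  150.1] ([0.014, -0.043, -0.023, -0.0014, -0.0012, -0.0006], 'deg', np.float64(0.3))
```

```bash
python3 -m crank '[[0.005,-0.014,-0.007,0,0,0],[0.009,-0.027,-0.014,0,0,0],[0.009,-0.027,-0.014,0,0,0]]'
python3 - <<'E'
from h import *
st((0,-.9,-55))
n="wrist";c=K(n);p,d=optics.grab_frame(n);cv2.imwrite("pics/w20.png",p)
p,d=optics.grab_frame("side");cv2.imwrite("pics/si20.png",cv2.resize(p[210:300,210:310],None,fx=6.5,fy=6.5,interpolation=cv2.INTER_CUBIC))
E
```

```text
clock: 15.8
tcp_pos: [476.9, -339.2, 153.1]
eef_rot: [0.041, 0.589, 0.807, -0.031]
contact_force: [-13.2, 23.2, 12.5]
finger_gap: 18.0
t 15.8 s 47.4 lat(+x) 0.33 up -0.76 F [-13.2  23.2  12.5] Fax 28.8 gap 18.0 tz [ 0.029 -0.098 -0.995]
```

View pics/si20.png

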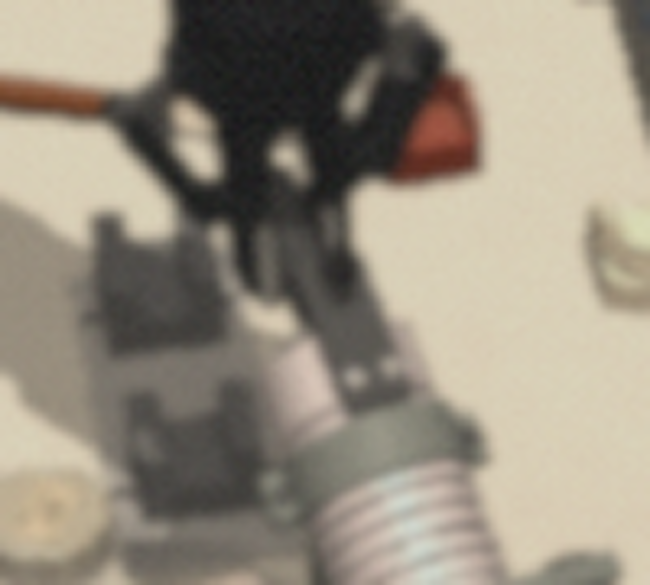

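View pics/w20.png

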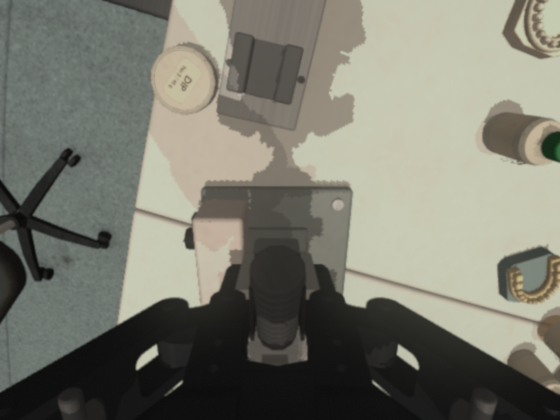

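Run:
```python
from h import *
st((0,-.9,-55))
n="wrist";c=K(n);p,d=optics.grab_frame(n);s=readout.observe()
cv2.imwrite("pics/w21c.png",cv2.resize(p[200:400,200:360],None,fx=3.7,fy=3.7,interpolation=cv2.INTER_CUBIC))
up=np.array([0,0,1])-.5*oo;up/=np.linalg.norm(up);M=Rtool().as_matrix()
for v in range(240,366,6):
    P=pt(n,277,v,d[v,277],c);print(v,d[v,277].round(1),"s",((P-Mo)@oo).round(1),"up",((P-Mo)@up).round(1),"tool",(M.T@(P-s["tcp_pos"])).round(1))
```

```text
t 15.9 s 47.5 lat(+x) 0.35 up -0.76 F [-12.2  21.4  13. ] Fax 27.4 gap 17.7 tz [ 0.029 -0.098 -0.995]
240 320.1 s -93.0 up -123.0 tool [-42.2  -0.3 126.4]
246 118.0 s 74.6 up -9.1 tool [ 26.9  -0.5 -64.1]
252 117.2 s 73.9 up -7.0 tool [ 25.1  -0.5 -65.4]
258 114.3 s 75.1 up -3.8 tool [ 24.2  -0.5 -68.7]
264 113.3 s 74.7 up -1.7 tool [ 22.6  -0.5 -70.2]
270 111.6 s 74.9 up 0.8 tool [ 21.3  -0.5 -72.3]
276 110.3 s 74.8 up 3.1 tool [ 19.9  -0.5 -74.1]
282 108.7 s 75.0 up 5.4 tool [ 18.7  -0.5 -76.1]
288 108.4 s 74.0 up 7.1 tool [ 16.9  -0.5 -76.9]
294 107.0 s 74.1 up 9.3 tool [ 15.7  -0.5 -78.8]
300 109.8 s 70.2 up 9.7 tool [ 12.3  -0.5 -76.8]
306 114.3 s 64.6 up 9.5 tool [  7.8  -0.5 -73.4]
312 118.2 s 59.5 up 9.8 tool [  3.6  -0.5 -70.6]
318 125.2 s 51.2 up 8.9 tool [ -2.7  -0.5 -65. ]
324 129.4 s 45.6 up 9.3 tool [ -7.5  -0.4 -62.1]
330 134.6 s 38.8 up 9.5 tool [-13.   -0.4 -58.3]
336 140.0 s 31.7 up 9.8 tool [-18.9  -0.4 -54.3]
342 147.0 s 22.8 up 9.7 tool [-26.1  -0.4 -49. ]
348 153.4 s 14.4 up 10.1 tool [-33.2  -0.4 -44.4]
354 150.2 s 16.0 up 13.2 tool [-33.7  -0.4 -47.9]
360 144.9 s 19.8 up 16.9 tool [-32.7  -0.4 -53.1]
```

View pics/w21c.png

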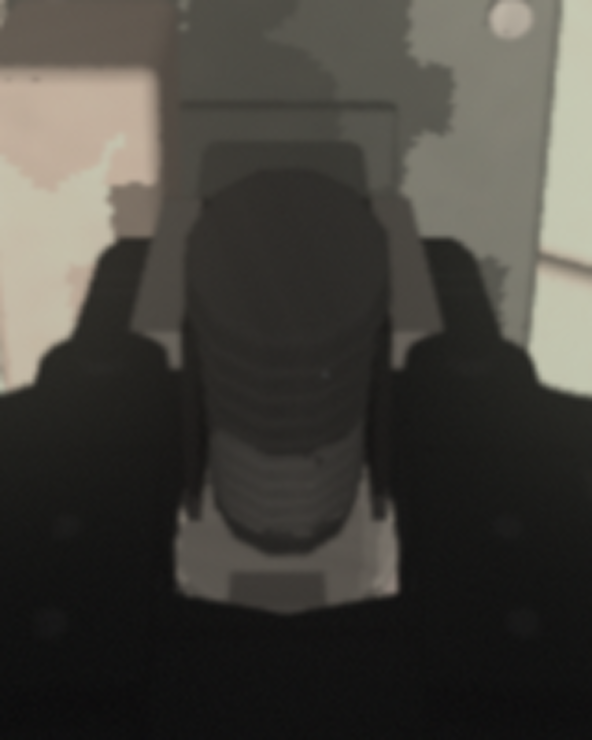

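```bash
python3 -m crank '[[-0.003,0.01,0.006,0,0,0],[-0.005,0.018,0.011,0,0,0],[-0.005,0.018,0.011,0,0,0],[-0.005,0.018,0.011,0,0,0]]'
python3 - <<'E'
from h import *
st((0,-.9,-55))
n="wrist";c=K(n);p,d=optics.grab_frame(n)
up=np.array([0,0,1])-.5*oo;up/=np.linalg.norm(up)
for v in (258,270,282,306,318,330,342,348,354,360):
    P=pt(n,277,v,d[v,277],c);print(v,"s",((P-Mo)@oo).round(1),"up",((P-Mo)@up).round(1))
E
```

```text
clock: 16.35
tcp_pos: [476.6, -338.6, 155.5]
eef_rot: [0.044, 0.589, 0.806, -0.033]
contact_force: [-3.5, 6.6, -5.7]
finger_gap: 17.7
t 16.35 s 49.6 lat(+x) 0.14 up 0.82 F [-3.5  6.6 -5.7] Fax 3.5 gap 17.7 tz [ 0.032 -0.105 -0.994]
258 s 75.9 up -3.2
270 s 76.9 up 2.1
282 s 77.1 up 6.8
306 s 67.8 up 11.4
318 s 54.9 up 11.1
330 s 40.9 up 11.2
342 s 23.6 up 11.1
348 s 13.7 up 11.1
354 s 16.2 up 14.6
360 s 20.8 up 18.4
```

```bash
python3 -m crank '[[0,0,0,0,0,0],[0,0,0,0,0,0],[0,0,0,0,0,0],[0,0,0,0,0,0]]' 0.2
python3 - <<'E'
from h import *
st((0,-.9,-55))
n="wrist";c=K(n);p,d=optics.grab_frame(n);cv2.imwrite("pics/w22.png",p)
up=np.array([0,0,1])-.5*oo;up/=np.linalg.norm(up)
for v in (258,264,270,282,306,318,330,342,348,354,360):
    P=pt(n,277,v,d[v,277],c);print(v,"s",((P-Mo)@oo).round(1),"up",((P-Mo)@up).round(1))
E
```

```text
clock: 16.8
tcp_pos: [478.2, -340.9, 157.0]
eef_rot: [0.047, 0.589, 0.806, -0.033]
contact_force: [1.0, 0.3, -0.2]
finger_gap: 51.2
t 16.8 s 48.2 lat(+x) 0.85 up 3.24 F [ 1.   0.3 -0.2] Fax -0.1 gap 51.2 tz [ 0.036 -0.109 -0.993]
258 s 77.3 up 0.6
264 s 76.7 up 2.7
270 s 76.5 up 4.9
282 s 78.7 up 10.4
306 s 59.9 up 11.1
318 s 47.3 up 11.2
330 s 33.2 up 11.5
342 s 13.0 up 11.0
348 s 18.6 up 15.4
354 s 20.9 up 18.6
360 s 25.3 up 22.3
```

View pics/w22.png

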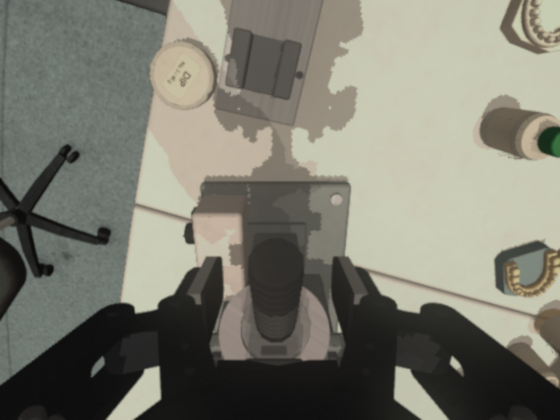

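Released, and the tail stays at about 77 mm (latched, not ejected). Now I'll retreat upward and back, then look down the bore axis to check.

```bash
python3 -m crank '[[-0.003,0.02,0.1,0,0,0],[-0.01,0.04,0.25,0,0,0],[-0.02,0.06,0.4,0,0,0],[-0.02,0.06,0.5,0,0,0]]' 0.2
python3 -c "
from h import *
t=tool(105,50);m=Mo-t.as_matrix()[:,2]*170;print(m,delta(m,t))"
```

```text
clock: 17.25
tcp_pos: [472.9, -325.3, 284.1]
eef_rot: [0.047, 0.589, 0.806, -0.033]
contact_force: [0.9, -0.0, -0.4]
finger_gap: 51.4
[ 452.99462848 -247.90984101  293.97389365] ([-0.08, 0.31, 0.04, -0.2317, -0.0672, -0.0144], 'deg', np.float64(43.5))
```

```bash
python3 -m crank '[[-0.03,0.12,0.1,0,0,0],[-0.06,0.24,0.2,-0.046,-0.013,-0.003],[-0.08,0.35,0.2,-0.092,-0.026,-0.006],[-0.08,0.35,0.15,-0.138,-0.04,-0.009],[-0.08,0.35,0.1,-0.184,-0.053,-0.012],[-0.08,0.35,0.1,-0.23,-0.067,-0.014],[-0.08,0.35,0.1,-0.23,-0.067,-0.014],[-0.08,0.35,0.1,-0.23,-0.067,-0.014]]' 0.2
python3 - <<'E'
from h import *
n="wrist";c=K(n);p,d=optics.grab_frame(n);cv2.imwrite("pics/w23.png",p)
up=np.array([0,0,1])-.5*oo;up/=np.linalg.norm(up)
q=proj(n,Mo,c);print(q);u0,v0=int(q[0]),int(q[1])
cv2.imwrite("pics/w23c.png",cv2.resize(p[v0-50:v0+70,u0-60:u0+60],None,fx=5,fy=5,interpolation=cv2.INTER_CUBIC))
for v in range(v0-45,v0+70,5):
    P=pt(n,u0,v,d[v,u0],c);print(v,"s",((P-Mo)@oo).round(1),"up",((P-Mo)@up).round(1))
p,d=optics.grab_frame("scene");cv2.imwrite("pics/sc23.png",cv2.resize(p[130:280,230:430],None,fx=4,fy=4,interpolation=cv2.INTER_CUBIC))
p,d=optics.grab_frame("side");cv2.imwrite("pics/si23.png",cv2.resize(p[210:360,200:360],None,fx=4,fy=4,interpolation=cv2.INTER_CUBIC))
E
```

```text
clock: 18.05
tcp_pos: [452.3, -234.8, 304.2]
eef_rot: [0.333, 0.55, 0.722, -0.257]
contact_force: [0.2, 0.0, -0.2]
finger_gap: 51.1
(np.float64(274.6569169750855), np.float64(186.76992981112494))
141 s -55.3 up -57.8
146 s -53.0 up -51.2
151 s -48.5 up -44.5
156 s -45.4 up -37.9
161 s -1.5 up -29.0
166 s -0.6 up -23.3
171 s 0.5 up -17.7
176 s 13.0 up -11.9
181 s 77.1 up -6.4
186 s 76.0 up -1.9
191 s 76.7 up 2.5
196 s 77.2 up 7.0
201 s 16.9 up 15.1
206 s 22.4 up 20.1
211 s 25.6 up 25.1
216 s 25.6 up 30.5
221 s 24.8 up 35.9
226 s 22.6 up 41.6
231 s 25.4 up 46.6
236 s -662.0 up 168.2
241 s -701.6 up 191.8
246 s -1875.2 up 444.3
251 s -1856.0 up 475.9
```

View pics/w23c.png

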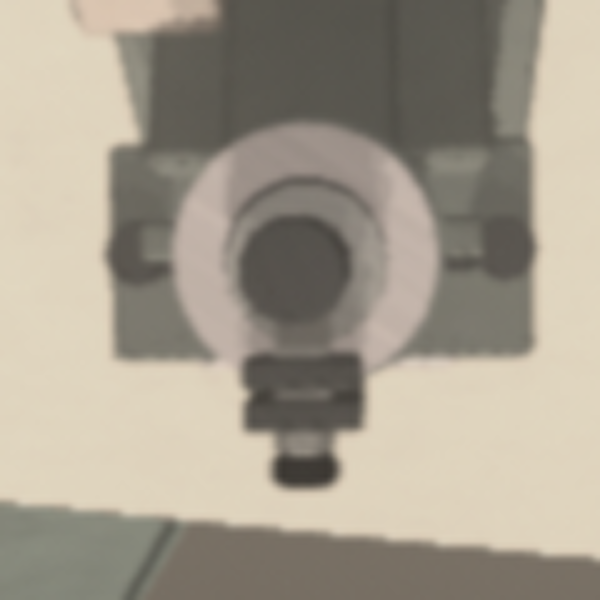

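View pics/sc23.png

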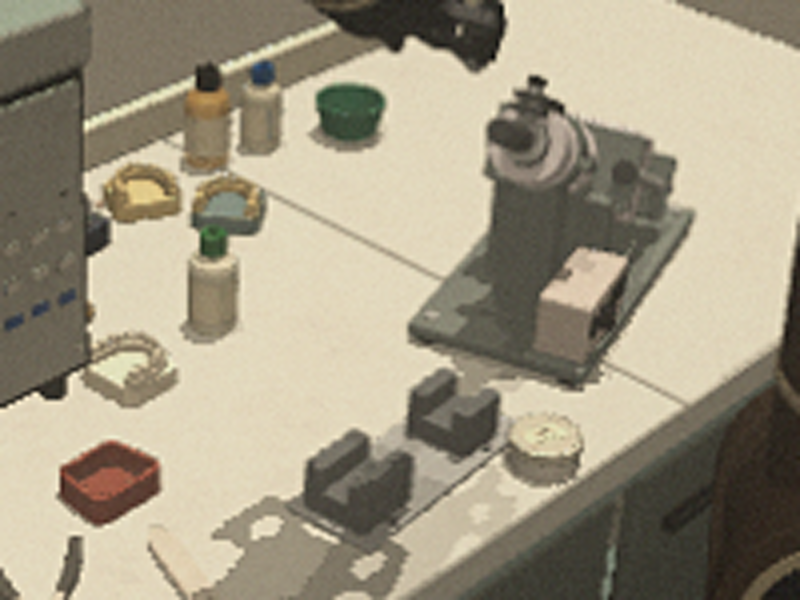

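View pics/si23.png

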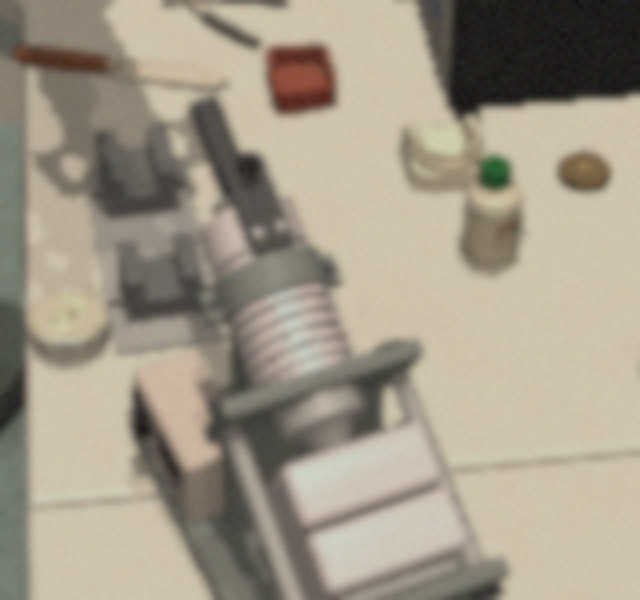

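The tail face is 77 mm out and the collar's rear face is at 13 mm, with the bolt down behind it. All four bystanders show at the same pixels as in the first picture, and the gripper is clear.

```bash
python3 -c "
from station import job_done
print(job_done())"
```

```text
the job is handed in; nothing more can be done
None
```

The cartridge is latched in the heating cylinder, and I handed the job in at about 18 s of the 58 s allowed; no verdict was reported.

**What I did:** I lifted it by the bare body between the blocks, put its nose about 53 mm into the bore, and let go. It sagged about 6°, so I took it again by the shank about 45 mm behind the collar's front face, brought it back in line, and pushed. The axial force rose to about 29 N as the collar met the mouth. I then eased off, opened the gripper and backed away.

**Last checks, after letting go:**
- **Latched:** the tail face stood about 77 mm in front of the mouth, as expected for a latched cartridge (77.5). The collar's rear face was at about 13 mm, and the bolt tip was down behind it at about 13 to 15 mm from the axis.
- **Clear:** the gripper touched nothing, with force readings near zero.
- **Bystanders:** the bottle, plaster model, wax tin and base former showed no visible shift in the scene view.

**What went wrong or disagreed:**
- **First grasp missed:** the fingers shut on top of the body and pressed it into its rest with about 45 N. The real fingertips are about 36 mm behind the reported TCP, so I regrasped with that corrected. That 45 N was read at the wrist and came through the fingertips, not the arm or gripper body. It is still above the 40 N limit set for those.
- **Gripper gap:** it read about 2 mm under the true diameters throughout.

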